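# Turn the washed dish covers over and close the instrument dishes

### The arm

A 6-joint arm with a two-finger parallel gripper is mounted at the origin on the work surface. World frame = base frame: x ahead of the robot, y to its left, z up, the work surface at z = 0. Lengths are in m, angles in degrees, forces in N, time in s.
With the tool pointing down it reaches from about 0.4 to 0.825 m from the base axis. Payload 7 kg.
Tool frame: the origin (TCP) lies between the finger pads; the fingertips stand 19 mm ahead of it and the grasp point (between the pads) is the TCP (r.finger_overhang is the distance from the TCP to the fingertips, in m); z points along the fingers, y is the direction in which the jaws open and shut (so a half turn about z gives the same grasp; the last joint's range is limited). The gripper opens to 88 mm and grips with 3 to 60 N. Pads are 19 mm wide; open, the fingers measure 130 mm over their backs; the gripper's body (78 mm by 193 mm) begins 47 mm behind the grasp point.
Start: joints at [93.226, 20.546, 0.682, 0, -70.136, -16.507], TCP at [0.155, 0.657, 0.246] pointing down, gripper open.
Joint ranges: [-176.03, 176.03], [-82.01, 121.73], [-58.28, 71.71], [-173.87, 95.51], [-174.79, -0.11], [-173.66, 173.66]. Speed limits (degrees/s): [136.94, 136.94, 172.46, 180, 180, 180].

### API

Orientations are given as [roll, pitch, yaw] about the fixed x, y, z axes, in that order (R = Rz(yaw) Ry(pitch) Rx(roll)).
In Python, from plant import r, optics gives the robot as it stands. The module is installed in compiled form; this text tells all that it offers.
- The arm moves only by the tool step_arm, never from a script. Its argument "increments" is a list of rows, each an object of numbers: "tx", "ty", "tz": the shift along the world's x, y, z in mm; "ax", "ay", "az": the turn, a rotation vector about the world's x, y, z in degrees; "claw": the gripper command: -1 is shut, 1 is fully open, values between are in proportion. In form: [{"tx": .., "ty": .., "tz": .., "ax": .., "ay": .., "az": .., "claw": ..}, ...]. A call has 1 to 12 rows; each row shifts and turns the commanded pose from where the row before left it; what a row does not reach is not made up. A row lasts 1/10 s, in which the tool goes at most 50 mm and 8.59 degrees, less where a joint would pass 70% of its speed; a pose out of reach is approached as far as the arm can. A call with a gripper value outside its range is refused whole. The fingers move at their own pace and stop on an object; "newtons" is the grip in N (left out, the last holds). Time passes only in rows, so rows that do not move let the fingers close. It gives the time, the measured TCP pose, the force and the opening at its end, in the units of the state.
- r.get_state(): the state, without advancing time (a new reading comes with each control period).
- optics.capture(name): name is "side" or "top" or "wrist"; returns a dict with "image" (480x640x3 uint8, blue, green, red), "depth" (480x640 float32, m along the optical axis (not along the pixel's ray), 0 where there is no reading), "fx", "fy", "cx", "cy" (pixels), "distortion" ([k1, k2, p1, p2, k3] as OpenCV has them; the pictures are not rectified), "R" (3x3) and "t" (3): a world point X has camera coordinates R X + t. Camera axes: x right, y down, z forward; pixel columns grow to the right and rows downward; lengths in m; the calibration is good to about 2 mm. A picture is of the moment at which its call begins.
- r.close_job(): hands the job in, once; it reports no verdict.
The state is a dict: "time_s": time; "joints": joint angles; "qd": joint speeds; "joint_torque": joint torques, N m; "tcp_pos": TCP position; "eef_rot": TCP orientation; "contact_force": force on the tool from outside, world axes, zero at the start; "moment": the same for the moment, N m; "gripper_width": finger opening in m.
Only numpy, scipy, OpenCV 4.12 (cv2) and the standard library are available. Lean on these libraries where they do the work, as an engineer would, in place of code of your own. Each camera call takes 0.05 s, during which the arm holds its last target. There are 200 camera calls.

### The job

The washed covers lie upside down on the dressing trolley, coloured block up. In the order blue, green, yellow (skip any that is missing), tip each cover up so that it leans on the sloping fence for a moment, turn it right over, and set it on the dish of its own colour, fully seated and level with its block inside the rim. Do not tip a dish, and leave the bottles and other things standing where they are.

Things in the scene. Friction and masses are not known exactly. Their poses are not given: they have to be found in the camera images.
- fence: fixed aluminium fence, 130 mm wide, 6 mm thick, black mat (165 mm deep, flat) before it. Origin: middle of the foot of its front face, on the table; x away from the robot, y along it, z up. The face leans back 15 degrees from vertical, 66 mm up its slope (top edge 64 mm high, 17 mm behind the foot). A base plate reaches 50 mm back.
- blue_cover: loose blue cover, 0.11 kg, may be absent: white plate 116 x 56 x 8 mm with blue bands at its ends and on the inner face a centred blue block 94 x 36 x 8 mm (16 mm in all). Origin: centre of the flat outer face; x along the 116, y along the 56, z from outer face to block (up at the start, lying upside down; down when on its dish). A half turn about z makes no difference.
- blue_under (a point): point on the blue cover: centre of the plate's inner face, which rests on the dish's rim (8 mm from the origin along z)
- blue_dish: loose open steel instrument dish with blue ends and blue floor, 0.45 kg, outer 110 x 50 x 38 mm (length x, width y), walls 3 mm, so the mouth is 104 x 44 mm. Origin: centre of its underside, z up. The cover overhangs it by 3 mm all round.
- blue_rim (a point): centre of the blue dish's mouth, at rim height (38 mm above its underside)
- green_cover: loose green cover, 0.11 kg, may be absent: white plate 116 x 56 x 8 mm with green bands at its ends and on the inner face a centred green block 94 x 36 x 8 mm (16 mm in all). Origin: centre of the flat outer face; x along the 116, y along the 56, z from outer face to block (up at the start, lying upside down; down when on its dish). A half turn about z makes no difference.
- green_under (a point): point on the green cover: centre of the plate's inner face, which rests on the dish's rim (8 mm from the origin along z)
- green_dish: loose open steel instrument dish with green ends and green floor, 0.45 kg, outer 110 x 50 x 38 mm (length x, width y), walls 3 mm, so the mouth is 104 x 44 mm. Origin: centre of its underside, z up. The cover overhangs it by 3 mm all round.
- green_rim (a point): centre of the green dish's mouth, at rim height (38 mm above its underside)
- yellow_cover: loose yellow cover, 0.11 kg, may be absent: white plate 116 x 56 x 8 mm with yellow bands at its ends and on the inner face a centred yellow block 94 x 36 x 8 mm (16 mm in all). Origin: centre of the flat outer face; x along the 116, y along the 56, z from outer face to block (up at the start, lying upside down; down when on its dish). A half turn about z makes no difference.
- yellow_under (a point): point on the yellow cover: centre of the plate's inner face, which rests on the dish's rim (8 mm from the origin along z)
- yellow_dish: loose open steel instrument dish with yellow ends and yellow floor, 0.45 kg, outer 110 x 50 x 38 mm (length x, width y), walls 3 mm, so the mouth is 104 x 44 mm. Origin: centre of its underside, z up. The cover overhangs it by 3 mm all round.
- yellow_rim (a point): centre of the yellow dish's mouth, at rim height (38 mm above its underside)
- teal_bottle: bystander, to be left alone: teal plastic bottle, 44 mm across, 120 mm tall. Origin: centre of its underside, z up.
- tape_roll: bystander, to be left alone: roll of paper tape lying flat, 68 mm across, 25 mm tall. Origin: centre of its underside, z up.
- amber_jar: bystander, to be left alone: amber glass jar, 60 mm across, 75 mm tall. Origin: centre of its underside, z up.
- steel_cup: bystander, to be left alone: steel cup, 72 mm across, 55 mm tall. Origin: centre of its underside, z up.
- wash_bottle: bystander, to be left alone: white wash bottle, 64 mm across, 170 mm tall. Origin: centre of its underside, z up.
- gauze_pack: bystander, to be left alone: paper gauze pack, 70 x 60 x 30 mm. Origin: centre of its underside, z up.
Things that resemble listed ones, but are neither listed nor needed, are in the scene too. Leave any orange look-alike of the green_cover alone.

How it is judged (in metres and radians):
On the way, in this order (a step that is already met when the one before it is completed fails the run):
1. the blue cover is tipped up (35 to 145 degrees) and touches the fence (angle between blue_cover's own z axis and vertical between 0.6 and 2.53 rad and contact force between blue_cover and fence above 0.05 N), for 0.2 s.
2. the green cover is tipped up (35 to 145 degrees) and touches the fence (angle between green_cover's own z axis and vertical between 0.6 and 2.53 rad and contact force between green_cover and fence above 0.05 N), for 0.2 s.
3. the yellow cover is tipped up (35 to 145 degrees) and touches the fence (angle between yellow_cover's own z axis and vertical between 0.6 and 2.53 rad and contact force between yellow_cover and fence above 0.05 N), for 0.2 s.
At the end, for the whole second after the job is handed in: Every cover present lies outer face up on the dish of its colour, its inner face within 3 mm of rim height and its centre within 9 mm of the rim's centre, level within 0.07 rad and at rest, the dishes upright (horizontal distance between blue_under and blue_rim below 0.009 m and z of blue_under in the frame of blue_rim between -0.003 and 0.003 m and angle between each of blue_cover, green_cover, yellow_cover's own z axis and vertical above 3.07 rad and linear speed of each of blue_cover, green_cover, yellow_cover below 0.02 m/s and angle between each of blue_dish, green_dish, yellow_dish's own z axis and vertical below 0.05 rad and horizontal distance between green_under and green_rim below 0.009 m and z of green_under in the frame of green_rim between -0.003 and 0.003 m and horizontal distance between yellow_under and yellow_rim below 0.009 m and z of yellow_under in the frame of yellow_rim between -0.003 and 0.003 m); the robot touches nothing.
It fails at once if an instrument dish is tipped (angle between any of blue_dish, green_dish, yellow_dish's own z axis and vertical above 0.5 rad).
It fails at once if a bystander is knocked over or shoved more than 6 cm (distance of any of teal_bottle, tape_roll, amber_jar, steel_cup, wash_bottle, gauze_pack from where it was at the start of the episode above 0.06 m or angle between any of teal_bottle, tape_roll, amber_jar, steel_cup, wash_bottle, gauze_pack's own z axis and vertical above 0.6 rad).
Of blue_cover, green_cover, yellow_cover only 2 to 3 are there at a start; the rules pass over those that are not, and their reading is None.
At some moment in a run one of blue_cover, green_cover, yellow_cover may be knocked a few centimetres aside while the robot is not near it.
Once in a run the grip may slacken for a moment while it holds something.
It also fails if it takes over 210 s, if anything falls off the work surface, if the arm or the gripper's body presses on something with over 40 N, if the wrist force passes 120 N, or if a joint passes its speed limit or range.

## Working session

There is one attempt and no reset: what is moved stays moved. The work goes in short steps, Python scripts to look and compute and a tool call to move; the robot and the scene stay as the last step left them, time stands still between calls to the robot, and variables do not carry over. Pictures are saved under pics/ and viewed, about 12 in all and at most 16, crops included, and the job is handed in when it is done.

Besides the shell and the picture viewer there is one more tool, called after ">>>" in YAML: its name, and indented under it one key for each argument. step_arm: Moves the arm, as the interface text tells. Its arguments: {"type":"object","properties":{"increments":{"type":"array","items":{"type":"object","properties":{"tx":{"type":"number"},"ty":{"type":"number"},"tz":{"type":"number"},"ax":{"type":"number"},"ay":{"type":"number"},"az":{"type":"number"},"claw":{"type":"number"}}}},"newtons":{"type":"number"}},"required":["increments"]}

```bash
mkdir -p pics; ls
python3 - <<'E'
from plant import r, optics
import cv2
print(r.get_state())
for n in("top","side"):
    c=optics.capture(n); cv2.imwrite(f"pics/{n}0.png",c["image"]); print(n,c["fx"],c["cx"],c["cy"],c["distortion"],c["R"],c["t"])
E
```

```text
pics
{'time_s': 0.0, 'joints': array([ 9.32265288e+01,  2.05911655e+01,  6.33504374e-01, -1.90467051e-02,
       -7.01357191e+01, -1.65076196e+01]), 'qd': array([-0.01144737,  0.03338345,  0.09206822,  0.01785057,  0.07608549,
       -0.10886895]), 'joint_torque': array([ 1.11887985e-03, -5.82712805e+01,  2.93059409e+01,  6.99733749e+00,
        6.94596136e-03, -1.58343018e-04]), 'tcp_pos': array([0.1549833 , 0.65649645, 0.24462703]), 'eef_rot': array([ 1.79905381e+02, -9.36865575e-03, -1.32875696e+01]), 'contact_force': array([ 0.19572763, -0.6011689 , -1.13425208]), 'moment': array([ 0.00298632, -0.02354978,  0.0137092 ]), 'gripper_width': 0.08793679699408696}
top 614.3711268313839 324.0085033645736 236.79117499565803 [0.00859315 0.         0.         0.         0.        ] [[ 0.00733327 -0.9998358   0.01657099]
 [-0.99189092 -0.00937564 -0.12674581]
 [ 0.12688036 -0.01550715 -0.99179681]] [-0.04352279  0.54758034  1.3334146 ]
side 534.1478112036148 323.52109836959806 243.70709814178196 [-0.0806244  0.         0.         0.         0.       ] [[ 0.96955345 -0.24421008 -0.01809796]
 [-0.14540774 -0.5146733  -0.84496626]
 [ 0.19703475  0.82187154 -0.53451331]] [-0.53654609  0.09792843  1.24275695]
```

View pics/top0.png

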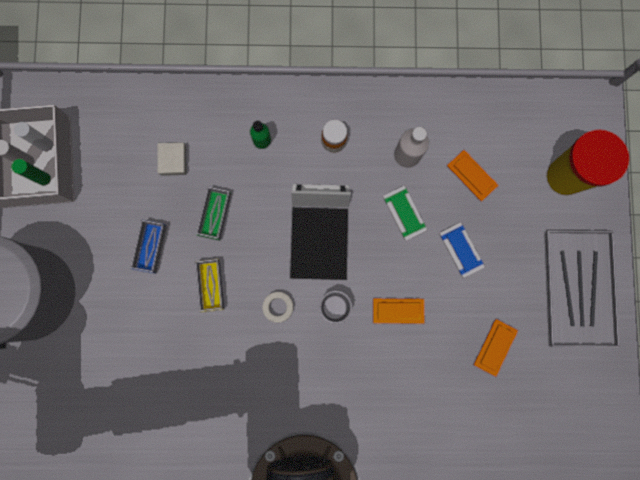

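View pics/side0.png

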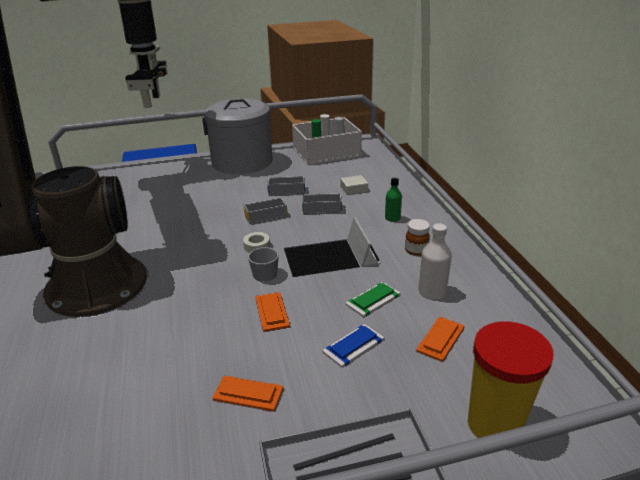

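Top view: blue cover at (462,250), green cover at (405,213). The orange plates at (472,175), (399,310) and (496,347) are look-alikes, and I see no yellow cover. Dishes: blue (149,246), green (214,213), yellow (210,284). The fence foot is at about (320,208), with the cup (335,306) and the tape roll (277,306) in front of the mat.

```bash
cat > h.py <<'E'
from plant import r, optics
import cv2, numpy as np
HS={'blue':((105,120,60),(130,255,255)),'green':((50,120,50),(80,255,255)),'yellow':((24,110,90),(35,255,255)),'orange':((3,150,120),(18,255,255))}
def cam(n,save=None):
    c=optics.capture(n)
    if save: cv2.imwrite(f'pics/{save}.png',c['image'])
    c['K']=np.array([[c['fx'],0,c['cx']],[0,c['fy'],c['cy']],[0,0,1]]); return c
def rays(c,p):
    n=cv2.undistortPoints(np.float64(p).reshape(-1,1,2),c['K'],np.float64(c['distortion']))[:,0]
    d=np.c_[n,np.ones(len(n))]@c['R']; return -c['R'].T@c['t'],d
def onz(c,p,z):
    o,d=rays(c,p); return o+d*((z-o[2])/d[:,2])[:,None]
def pts(c,m):
    v,u=np.nonzero(m&(c['depth']>0)); o,d=rays(c,np.c_[u,v]); return o+d*c['depth'][v,u][:,None]
def proj(c,X):
    return cv2.projectPoints(np.float64(X).reshape(-1,3),cv2.Rodrigues(c['R'])[0],c['t'],c['K'],np.float64(c['distortion']))[0][:,0]
def mask(c,k):
    return cv2.inRange(cv2.cvtColor(c['image'],cv2.COLOR_BGR2HSV),*HS[k])
def rect(P):
    (x,y),(a,b),t=cv2.minAreaRect(np.float32(P[:,:2]*1000))
    if a<b: a,b,t=b,a,t+90
    t=(t+90)%180-90
    return np.round([x,y,a,b,t],1)
def blobs(c,k,z=None,amin=40):
    n,l,s,ce=cv2.connectedComponentsWithStats(cv2.morphologyEx(mask(c,k),cv2.MORPH_CLOSE,np.ones((7,7))))
    out=[]
    for i in range(1,n):
        if s[i,4]<amin: continue
        P=pts(c,l==i); zz=np.median(P[:,2]) if len(P) else -1
        v,u=np.nonzero(l==i)
        out.append((ce[i].round(),s[i,4],round(zz*1000,1),rect(onz(c,np.c_[u,v],zz if z is None else z))))
    return out
E
python3 - <<'E'
from h import *
c=cam('top')
for k in HS:
    for b in blobs(c,k): print(k,*b)
# fence top edge/foot, mat
P=pts(c,np.ones((480,640),bool)); 
g=cv2.cvtColor(c['image'],cv2.COLOR_BGR2GRAY)
m=(g<12).astype(np.uint8); n,l,s,ce=cv2.connectedComponentsWithStats(m)
for i in range(1,n):
    if s[i,4]>1500:
        v,u=np.nonzero(l==i); print('dark',ce[i],s[i],rect(onz(c,np.c_[u,v],0)))
for p in [(277,306),(335,306),(335,135),(412,140),(261,135),(172,158)]:
    print(p,onz(c,[p],0.03).round(3))
big=cv2.resize(c['image'][170:320,270:520],None,fx=3.2,fy=3.2,interpolation=cv2.INTER_CUBIC); cv2.imwrite('pics/crop1.png',big)
E
```

```text
blue [149. 246.] 650 6.2 [526.2 356.8 100.6  33.4 -10.3]
blue [462. 249.] 738 16.1 [ 524.3 -350.3   96.4   55.6   27.6]
green [260. 137.] 284 79.4 [764.1 105.1  49.7  37.3   1.3]
green [ 24. 170.] 305 124.7 [670.  580.1  76.5  28.8  64. ]
green [405. 212.] 676 16.7 [ 608.  -221.9   95.3   53.7   26.8]
green [214. 213.] 642 6.2 [603.2 212.7  97.2  35.4 -11.5]
yellow [210. 285.] 727 5.7 [440.8 216.4  99.8  36.9   6.8]
orange [601. 156.] 1759 179.0 [ 700.  -597.9  111.2  106.5  -89.4]
orange [472. 175.] 1148 14.0 [ 696.9 -379.1  113.5   55.3   42.9]
orange [398. 310.] 1229 13.5 [ 387.  -205.9  112.1   53.3   89.8]
orange [495. 347.] 1280 13.8 [ 307.3 -421.8  113.9   55.1  -26.9]
(277, 306) [[0.394 0.063 0.03 ]]
(335, 306) [[ 0.395 -0.064  0.03 ]]
(335, 135) [[ 0.783 -0.062  0.03 ]]
(412, 140) [[ 0.774 -0.239  0.03 ]]
(261, 135) [[0.781 0.106 0.03 ]]
(172, 158) [[0.725 0.306 0.03 ]]
```

View pics/crop1.png

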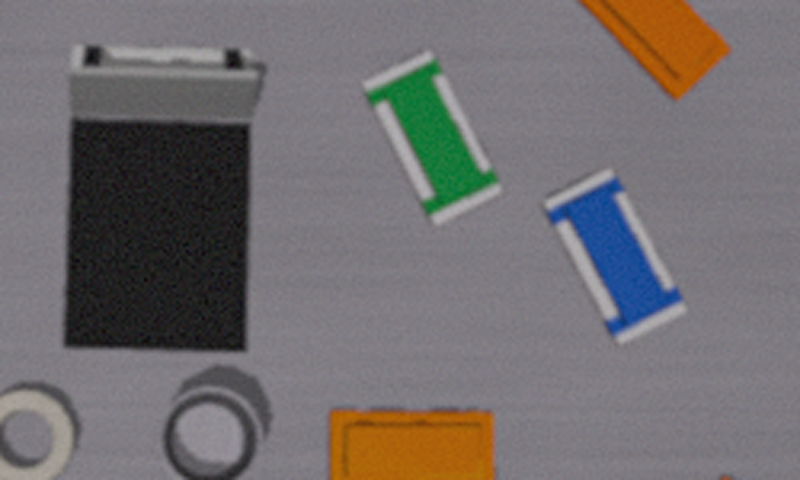

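Run:
```python
from h import *
c=cam('top')
g=cv2.cvtColor(c['image'],cv2.COLOR_BGR2GRAY)
m=np.zeros_like(g); m[200:290,280:360]=(g[200:290,280:360]<45)
n,l,s,ce=cv2.connectedComponentsWithStats(m); i=1+np.argmax(s[1:,4]); v,u=np.nonzero(l==i)
Q=onz(c,np.c_[u,v],0); print(s[i],rect(Q)); print(cv2.boxPoints(cv2.minAreaRect(np.float32(Q[:,:2]*1000))))
P=pts(c,np.ones_like(g,bool)); S=P[(P[:,2]>.058)&(P[:,2]<.07)&(abs(P[:,1]+.03)<.08)&(abs(P[:,0]-.63)<.06)]; print(len(S),rect(S))
S=P[(P[:,2]>.01)&(P[:,2]<.055)&(abs(P[:,1]+.03)<.04)&(abs(P[:,0]-.61)<.06)]
A=np.c_[S[:,1:],np.ones(len(S))]; print(np.linalg.lstsq(A,S[:,0],rcond=None)[0])
```

```text
[ 291  208   56   71 3810] [538.5 -27.8 161.  125.   -0.8]
[[457.18854  -89.19887 ]
 [618.12726  -91.37248 ]
 [619.8156    33.634857]
 [458.8769    35.80847 ]]
230 [642.2 -31.2 128.1  11.6  89.3]
[-0.00847876  0.29103366  0.62230074]
```

>>> step_arm:
  increments:
    - {"tx": 20,"ty": -45,"az": -8}
    - {"tx": 20,"ty": -45,"az": -8}
    - {"tx": 20,"ty": -45,"az": -8}
    - {"tx": 20,"ty": -45,"az": -8}
    - {"tx": 20,"ty": -45,"az": -8}
    - {"tx": 20,"ty": -45,"az": -8}
    - {"tx": 20,"ty": -45,"az": -8}
    - {"tx": 20,"ty": -45,"az": -4.7}
    - {"tx": 20,"ty": -45}
    - {"tx": 20,"ty": -45}
    - {"tx": 20,"ty": -45}
    - {"tx": 20,"ty": -45}

```text
$.increments[0]: bad value
```

>>> step_arm:
  increments:
    - {"tx": 22,"ty": -43,"tz": 0,"ax": 0,"ay": 0,"az": 3,"claw": 1}
    - {"tx": 22,"ty": -43,"tz": 0,"ax": 0,"ay": 0,"az": 3,"claw": 1}
    - {"tx": 22,"ty": -43,"tz": 0,"ax": 0,"ay": 0,"az": 3,"claw": 1}
    - {"tx": 22,"ty": -43,"tz": 0,"ax": 0,"ay": 0,"az": 3,"claw": 1}
    - {"tx": 22,"ty": -43,"tz": 0,"ax": 0,"ay": 0,"az": 1.3,"claw": 1}
    - {"tx": 22,"ty": -43,"tz": 0,"ax": 0,"ay": 0,"az": 0,"claw": 1}
    - {"tx": 22,"ty": -43,"tz": 0,"ax": 0,"ay": 0,"az": 0,"claw": 1}
    - {"tx": 22,"ty": -43,"tz": 0,"ax": 0,"ay": 0,"az": 0,"claw": 1}
    - {"tx": 22,"ty": -43,"tz": 0,"ax": 0,"ay": 0,"az": 0,"claw": 1}
    - {"tx": 22,"ty": -43,"tz": 0,"ax": 0,"ay": 0,"az": 0,"claw": 1}
    - {"tx": 22,"ty": -43,"tz": 0,"ax": 0,"ay": 0,"az": 0,"claw": 1}
    - {"tx": 22,"ty": -43,"tz": 0,"ax": 0,"ay": 0,"az": 0,"claw": 1}
  newtons: 40

```text
time_s: 1.4
tcp_pos: [0.4194, 0.1391, 0.2459]
eef_rot: [-180.0, -0.0, 0.1]
contact_force: [1.0, 0.4, 0.1]
gripper_width: 0.0877
```

>>> step_arm:
  increments:
    - {"tx": 15,"ty": -42,"tz": 0,"ay": -8}
    - {"tx": 15,"ty": -42,"tz": 0,"ay": -8}
    - {"tx": 15,"ty": -42,"tz": 0,"ay": -8}
    - {"tx": 15,"ty": -42,"tz": -10,"ay": -8}
    - {"tx": 20,"ty": 0,"tz": -20,"ay": -8}
    - {"tx": 20,"ty": 0,"tz": -20,"ay": -8}
    - {"tx": 20,"ty": 0,"tz": -20,"ay": -8}
    - {"tx": 0,"ty": 0,"tz": -20,"ay": -4}
    - {"tx": 0,"ty": 0,"tz": -20,"ay": 0}

```text
$.increments[0]: bad value
```

```bash
python3 -c "
from h import *
s=r.get_state();print(s['joints'].round(),s['tcp_pos'],s['eef_rot']);cam('side','side1')"
```

```text
[ 44.  -2. -27.  -0. -65.  46.] [0.41944149 0.13909318 0.24593511] [-1.79956389e+02 -4.42323914e-02  5.08169864e-02]
```

View pics/side1.png

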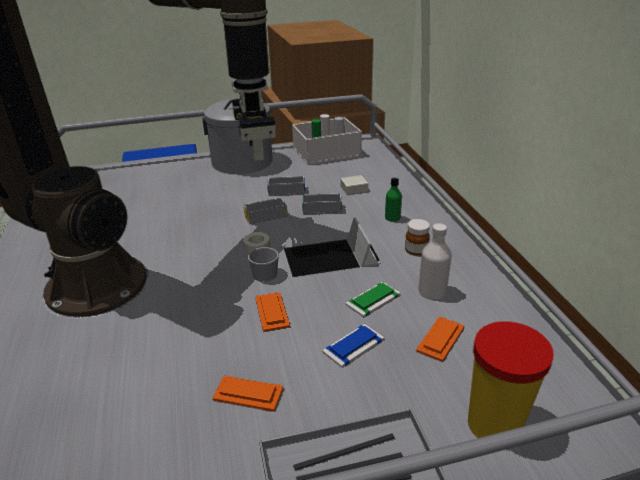

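>>> step_arm:
  increments:
    - {"tx": 15,"ty": -42,"tz": 0,"ax": 0,"ay": -8,"az": 0,"claw": 1}
    - {"tx": 15,"ty": -42,"tz": 0,"ax": 0,"ay": -8,"az": 0,"claw": 1}
    - {"tx": 15,"ty": -42,"tz": 0,"ax": 0,"ay": -8,"az": 0,"claw": 1}
    - {"tx": 15,"ty": -42,"tz": -10,"ax": 0,"ay": -8,"az": 0,"claw": 1}
    - {"tx": 20,"ty": 0,"tz": -20,"ax": 0,"ay": -8,"az": 0,"claw": 1}
    - {"tx": 20,"ty": 0,"tz": -20,"ax": 0,"ay": -8,"az": 0,"claw": 1}
    - {"tx": 20,"ty": 0,"tz": -20,"ax": 0,"ay": -8,"az": 0,"claw": 1}
    - {"tx": 0,"ty": 0,"tz": -20,"ax": 0,"ay": -4,"az": 0,"claw": 1}
    - {"tx": 0,"ty": 0,"tz": -20,"ax": 0,"ay": 0,"az": 0,"claw": 1}

```text
time_s: 2.35
tcp_pos: [0.5202, -0.0864, 0.2752]
eef_rot: [-173.5, -46.4, 0.8]
contact_force: [-0.4, 0.3, 1.0]
gripper_width: 0.0871
```

```bash
python3 -c "
from h import *
s=r.get_state();print(s['joints'].round(),s['tcp_pos'],s['eef_rot']);cam('side','side2')"
```

```text
[ 10. -15. -58.  25.  -0.  59.] [ 0.5202429  -0.08638542  0.27524639] [-173.47959738  -46.3509894     0.81139296]
```

View pics/side2.png

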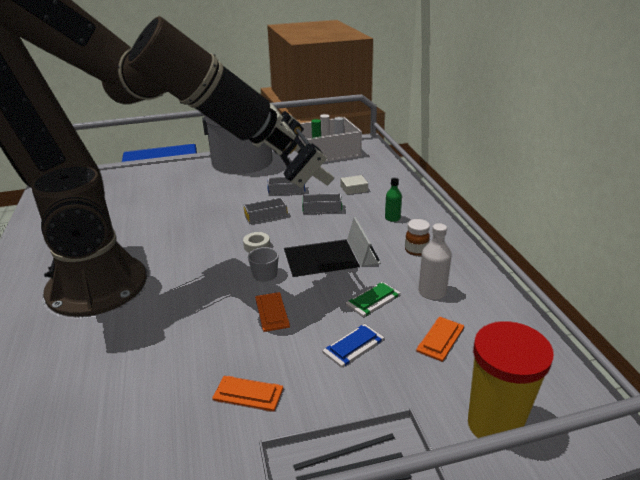

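```bash
cat >> h.py <<'E'
from scipy.spatial.transform import Rotation as Ro
def go(x,y,z,yaw,R=None):
    s=r.get_state(); d=(np.array([x,y,z])-s['tcp_pos']*1000)
    R0=Ro.from_euler('xyz',s['eef_rot'],degrees=True); R1=Ro.from_euler('xyz',R or [180,0,yaw],degrees=True)
    v=(R1*R0.inv()).as_rotvec(degrees=True); n=max(np.linalg.norm(d)/48,np.linalg.norm(v)/8.4)
    print('d',d.round(1),'rot',v.round(2),'rows>=',round(n,1),'w',s['gripper_width'],'f',s['contact_force'].round(1))
E
python3 -c "
from h import *
go(560,-330,180,27.6)"
```

```text
d [  39.9 -244.   -93.5] rot [-17.43  43.49  22.65] rows>= 6.2 w 0.08784121477104112 f [-1.  -0.7 -1.4]
```

>>> step_arm:
  increments:
    - {"tx": 5,"ty": -30,"tz": -5,"ax": -2.2,"ay": 5.4,"az": 2.8,"claw": 0.6}
    - {"tx": 5,"ty": -30,"tz": -5,"ax": -2.2,"ay": 5.4,"az": 2.8,"claw": 0.6}
    - {"tx": 5,"ty": -30,"tz": -10,"ax": -2.2,"ay": 5.4,"az": 2.8,"claw": 0.6}
    - {"tx": 5,"ty": -30,"tz": -10,"ax": -2.2,"ay": 5.4,"az": 2.8,"claw": 0.6}
    - {"tx": 5,"ty": -30,"tz": -14,"ax": -2.2,"ay": 5.4,"az": 2.8,"claw": 0.6}
    - {"tx": 5,"ty": -30,"tz": -15,"ax": -2.2,"ay": 5.4,"az": 2.8,"claw": 0.6}
    - {"tx": 5,"ty": -30,"tz": -15,"ax": -2.2,"ay": 5.4,"az": 2.8,"claw": 0.6}
    - {"tx": 5,"ty": -34,"tz": -20,"ax": -2.1,"ay": 5.6,"az": 3.0,"claw": 0.6}
    - {"tx": 0,"ty": 0,"tz": 0,"ax": 0,"ay": 0,"az": 0,"claw": 0.6}

```text
time_s: 3.3
tcp_pos: [0.557, -0.324, 0.1884]
eef_rot: [174.4, -9.0, 22.6]
contact_force: [0.1, 0.0, -1.0]
gripper_width: 0.0705
```

```bash
python3 -c "
from h import *
go(565,-329,21,27.6)
c=cam('wrist','w1')
print(blobs(c,'blue'));print(blobs(c,'green'))
c=cam('top');print([b for b in blobs(c,'blue')+blobs(c,'green')])
"
```

```text
d [   8.    -5.  -167.4] rot [ 1.22 10.46  5.44] rows>= 3.5 w 0.07046942838787208 f [ 0.1  0.  -1. ]
[(array([312., 288.]), np.int32(4086), np.float64(14.1), array([ 541.6, -346. ,   65.3,   54.5,   26.8])), (array([303., 371.]), np.int32(213), np.float64(14.7), array([ 483.1, -365.5,   35.3,    5.7,  -62.9]))]
[(array([194., 148.]), np.int32(7371), np.float64(14.0), array([ 609.9, -227.7,   96.5,   55.1,   26.5]))]
[(array([149., 246.]), np.int32(647), np.float64(6.0), array([526.4, 356.9, 100.4,  33.4, -10.1])), (array([468., 262.]), np.int32(275), np.float64(15.7), array([ 500.6, -363.2,   55.3,   43. ,  -63.3])), (array([261., 137.]), np.int32(308), np.float64(78.0), array([763.3, 103.7,  49.4,  38.4,  11.4])), (array([ 29., 171.]), np.int32(458), np.float64(108.6), array([672.5, 584.2,  85. ,  30.1,  64. ])), (array([214., 213.]), np.int32(644), np.float64(6.1), array([603.2, 212.6,  97.3,  35. , -11.8]))]
```

View pics/w1.png

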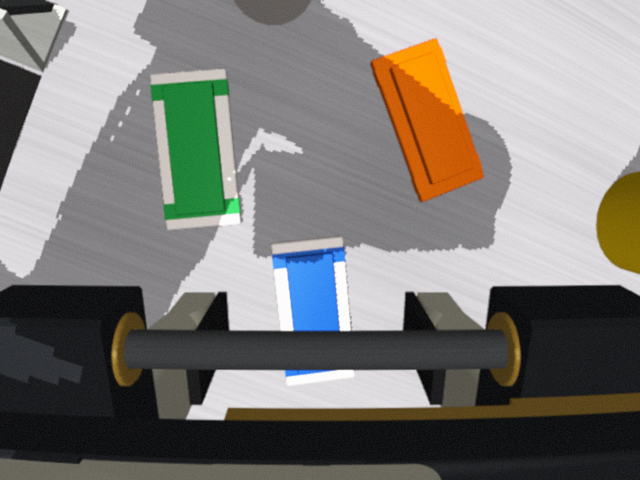

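>>> step_arm:
  increments:
    - {"tx": 4,"ty": -5,"tz": 0,"ax": 0.6,"ay": 5.2,"az": 2.7,"claw": 0.7}
    - {"tx": 4,"ty": -4,"tz": 0,"ax": 0.6,"ay": 5.2,"az": 2.7,"claw": 0.7}
    - {"tx": 0,"ty": 0,"tz": 0,"ax": 0,"ay": 0,"az": 0,"claw": 0.7}
    - {"tx": 0,"ty": 0,"tz": 0,"ax": 0,"ay": 0,"az": 0,"claw": 0.7}

```text
time_s: 3.8
tcp_pos: [0.5647, -0.3298, 0.1949]
eef_rot: [179.7, -0.8, 27.5]
contact_force: [-1.0, -0.4, 0.2]
gripper_width: 0.0748
```

```bash
python3 -c "
from h import *
go(565,-329,21,27.6)
c=cam('wrist')
print(blobs(c,'blue',.016));print(blobs(c,'green',.016))
s=r.get_state(); Rt=Ro.from_euler('xyz',s['eef_rot'],degrees=True)
print(Rt.as_euler('xyz',degrees=True), 'tcp px',proj(c,s['tcp_pos']), proj(c,[565,-331,16]/np.array(1000.)))
m=cv2.inRange(c['image'],(150,150,150),(255,255,255))
b=mask(c,'blue');v,u=np.nonzero(b);P=onz(c,np.c_[u,v],.016)
a=np.array([np.cos(np.radians(27)),np.sin(np.radians(27))]);n=np.array([-a[1],a[0]])
print('along max',(P[:,:2]@a).max()*1000,'across',np.percentile(P[:,:2]@n,[0.5,99.5])*1000)
"
```

```text
d [   0.3    0.8 -173.9] rot [-0.06  0.85  0.1 ] rows>= 3.6 w 0.07482560661847255 f [-1.  -0.4  0.2]
[(array([318., 274.]), np.int32(5375), np.float64(14.1), array([ 531.8, -351.8,   88.9,   53.9,   27.4]))]
[(array([215., 107.]), np.int32(7629), np.float64(14.0), array([ 610.7, -228.3,   96. ,   54.8,   26.4]))]
[179.65847339  -0.78743684  27.49887848] tcp px [[312.20210095 339.60404503]] [[314.36041204 230.08971522]]
along max 358.83670077297603 across [-580.74478871 -528.4999137 ]
```

>>> step_arm:
  increments:
    - {"tx": 1,"ty": -2,"tz": -40,"ax": 0,"ay": 0.8,"az": 0,"claw": 0.75}
    - {"tx": 0,"ty": 0,"tz": -40,"ax": 0,"ay": 0,"az": 0,"claw": 0.75}
    - {"tx": 0,"ty": 0,"tz": -40,"ax": 0,"ay": 0,"az": 0,"claw": 0.75}
    - {"tx": 0,"ty": 0,"tz": -25,"ax": 0,"ay": 0,"az": 0,"claw": 0.75}
    - {"tx": 0,"ty": 0,"tz": -15,"ax": 0,"ay": 0,"az": 0,"claw": 0.75}
    - {"tx": 0,"ty": 0,"tz": -12,"ax": 0,"ay": 0,"az": 0,"claw": 0.75}
    - {"tx": 0,"ty": 0,"tz": 0,"ax": 0,"ay": 0,"az": 0,"claw": 0.75}
    - {"tx": 0,"ty": 0,"tz": 0,"ax": 0,"ay": 0,"az": 0,"claw": 0.75}

```text
time_s: 4.65
tcp_pos: [0.566, -0.3325, 0.0236]
eef_rot: [-180.0, -0.0, 27.5]
contact_force: [0.1, 0.2, 0.1]
gripper_width: 0.0766
```

>>> step_arm:
  increments:
    - {"tx": 0,"ty": 0,"tz": -3,"ax": 0,"ay": 0,"az": 0,"claw": 0.75}
    - {"tx": 0,"ty": 0,"tz": 0,"ax": 0,"ay": 0,"az": 0,"claw": -1}
    - {"tx": 0,"ty": 0,"tz": 0,"ax": 0,"ay": 0,"az": 0,"claw": -1}
    - {"tx": 0,"ty": 0,"tz": 0,"ax": 0,"ay": 0,"az": 0,"claw": -1}
    - {"tx": 0,"ty": 0,"tz": 0,"ax": 0,"ay": 0,"az": 0,"claw": -1}
    - {"tx": 0,"ty": 0,"tz": 0,"ax": 0,"ay": 0,"az": 0,"claw": -1}
    - {"tx": 0,"ty": 0,"tz": 0,"ax": 0,"ay": 0,"az": 0,"claw": -1}
  newtons: 6

```text
time_s: 5.35
tcp_pos: [0.5655, -0.3324, 0.0196]
eef_rot: [-179.9, 0.0, 27.5]
contact_force: [-0.1, 0.3, 3.3]
gripper_width: 0.056
```

>>> step_arm:
  increments:
    - {"tx": 0,"ty": 0,"tz": 10,"ax": 0,"ay": 0,"az": 0,"claw": -1}
    - {"tx": 0,"ty": 0,"tz": 15,"ax": 0,"ay": 0,"az": 0,"claw": -1}
    - {"tx": 0,"ty": 0,"tz": 20,"ax": 0,"ay": 0,"az": 0,"claw": -1}
    - {"tx": 0,"ty": 0,"tz": 20,"ax": 0,"ay": 0,"az": 0,"claw": -1}
    - {"tx": 0,"ty": 0,"tz": 20,"ax": 0,"ay": 0,"az": 0,"claw": -1}
    - {"tx": 0,"ty": 0,"tz": 20,"ax": 0,"ay": 0,"az": 0,"claw": -1}
    - {"tx": 0,"ty": 0,"tz": 20,"ax": 0,"ay": 0,"az": 0,"claw": -1}
    - {"tx": 0,"ty": 0,"tz": 0,"ax": 0,"ay": 0,"az": 0,"claw": -1}

```text
time_s: 6.15
tcp_pos: [0.5671, -0.333, 0.1489]
eef_rot: [179.8, -0.2, 27.6]
contact_force: [-0.5, -0.9, -0.1]
gripper_width: 0.0554
```

```bash
python3 -c "
from h import *
go(565,-329,21,27.6)
a=cam('wrist')['image'];c=cam('side');print(blobs(c,'blue'))
cv2.imwrite('pics/g1.png',np.hstack([cv2.resize(a,(400,300)),cv2.resize(c['image'][160:400,230:550],(400,300))]))
"
```

```text
d [  -2.1    4.  -127.9] rot [0.04 0.27 0.04] rows>= 2.7 w 0.05543725432944098 f [-0.5 -0.9 -0.1]
[(array([165., 151.]), np.int32(586), np.float64(-171.4), array([ 1.2810e+02,  1.2437e+03,  2.6950e+02,  1.1800e+02, -2.0000e-01])), (array([354., 300.]), np.int32(991), np.float64(121.0), array([ 528.1, -358.3,  147.4,   56. ,   44.2]))]
```

View pics/g1.png

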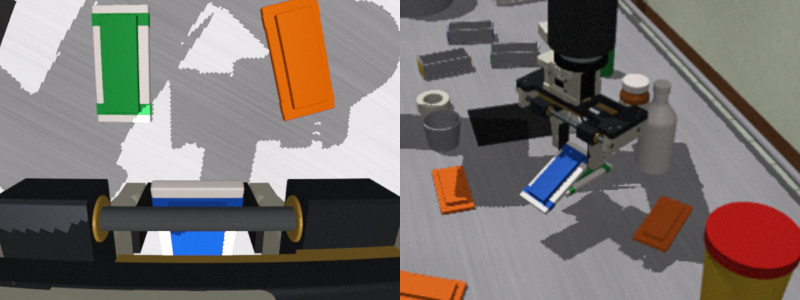

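>>> step_arm:
  increments:
    - {"tx": 0,"ty": -5,"tz": 25,"ax": 0,"ay": 0,"az": 0,"claw": -1}
    - {"tx": 0,"ty": 10,"tz": 25,"ax": 0,"ay": 0,"az": -2.5,"claw": -1}
    - {"tx": 0,"ty": 30,"tz": 0,"ax": 0,"ay": 0,"az": -2.5,"claw": -1}
    - {"tx": 0,"ty": 30,"tz": 0,"ax": 0,"ay": 0,"az": -2.5,"claw": -1}
    - {"tx": 0,"ty": 30,"tz": 0,"ax": 0,"ay": 0,"az": -2.5,"claw": -1}
    - {"tx": 0,"ty": 35,"tz": 0,"ax": 0,"ay": 0,"az": -2.5,"claw": -1}
    - {"tx": 0,"ty": 35,"tz": 0,"ax": 0,"ay": 0,"az": -2.5,"claw": -1}
    - {"tx": 0,"ty": 35,"tz": 0,"ax": 0,"ay": 0,"az": -2.5,"claw": -1}
    - {"tx": 0,"ty": 35,"tz": 0,"ax": 0,"ay": 0,"az": -2.5,"claw": -1}
    - {"tx": 0,"ty": 35,"tz": 0,"ax": 0,"ay": 0,"az": -2.5,"claw": -1}
    - {"tx": 0,"ty": 32,"tz": 0,"ax": 0,"ay": 0,"az": -5,"claw": -1}
    - {"tx": 0,"ty": 0,"tz": 0,"ax": 0,"ay": 0,"az": 0,"claw": -1}
  newtons: 3

```text
time_s: 7.45
tcp_pos: [0.5648, -0.0273, 0.1935]
eef_rot: [-179.9, 0.1, 0.0]
contact_force: [-1.1, -1.1, -0.8]
gripper_width: 0.0558
```

```bash
cat >> h.py <<'E'
def plane(c,k,box=None):
    m=cv2.erode(mask(c,k),np.ones((3,3)))>0
    P=pts(c,m); s=r.get_state()['tcp_pos']; P=P[np.linalg.norm(P-s,axis=1)<.15]
    if len(P)<20: print('few',len(P)); return
    for _ in range(3):
        q=P.mean(0); n=np.linalg.svd(P-q,full_matrices=False)[2][2]; e=(P-q)@n; P=P[abs(e)<max(.002,1.5*e.std())]
    n*=np.sign((-c['R'].T@c['t']-q)@n)
    print(k,len(P),'mean',(q*1000).round(1),'n',n.round(3),'tilt',np.degrees(np.arccos(n[2])).round(1),'min',(P.min(0)*1000).round(),'max',(P.max(0)*1000).round())
E
python3 -c "
from h import *
go(590,-30,200,0)
a=cam('wrist');c=cam('side');plane(c,'blue');plane(a,'blue');plane(cam('top'),'blue')
cv2.imwrite('pics/g2.png',np.hstack([cv2.resize(a['image'],(400,300)),cv2.resize(c['image'][80:320,200:520],(400,300))]))
"
```

```text
d [25.2 -2.7  6.5] rot [-0.13 -0.1  -0.03] rows>= 0.5 w 0.05576845404288862 f [-1.1 -1.1 -0.8]
few 3
blue 2168 mean [578.8 -27.8 154.3] n [ 0.984 -0.006  0.177] tilt 79.8 min [575. -56.  78.] max [592.   2. 176.]
few 0
```

View pics/g2.png

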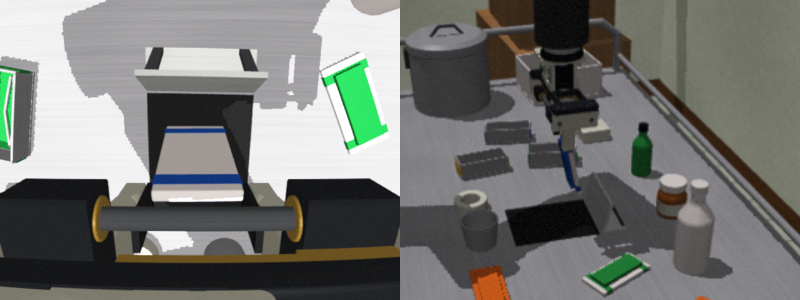

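>>> step_arm:
  increments:
    - {"tx": 0,"ty": 0,"tz": -20,"ax": 0,"ay": 0,"az": 0,"claw": -1}
    - {"tx": 0,"ty": 0,"tz": -20,"ax": 0,"ay": 0,"az": 0,"claw": -1}
    - {"tx": 5,"ty": 0,"tz": -15,"ax": 0,"ay": 0,"az": 0,"claw": -1}
    - {"tx": 8,"ty": 0,"tz": 0,"ax": 0,"ay": 0,"az": 0,"claw": -1}
    - {"tx": 8,"ty": 0,"tz": 0,"ax": 0,"ay": 0,"az": 0,"claw": -1}
    - {"tx": 6,"ty": 0,"tz": 0,"ax": 0,"ay": 0,"az": 0,"claw": -1}
    - {"tx": 5,"ty": 0,"tz": 0,"ax": 0,"ay": 0,"az": 0,"claw": -1}
    - {"tx": 4,"ty": 0,"tz": 0,"ax": 0,"ay": 0,"az": 0,"claw": -1}
    - {"tx": 0,"ty": 0,"tz": 0,"ax": 0,"ay": 0,"az": 0,"claw": -1}
    - {"tx": 0,"ty": 0,"tz": 0,"ax": 0,"ay": 0,"az": 0,"claw": -1}
    - {"tx": 0,"ty": 0,"tz": 0,"ax": 0,"ay": 0,"az": 0,"claw": -1}

```text
time_s: 8.7
tcp_pos: [0.6011, -0.0302, 0.1394]
eef_rot: [-179.9, 0.0, 0.0]
contact_force: [-0.2, 1.1, -0.8]
gripper_width: 0.0558
```

```bash
python3 -c "
from h import *
go(590,-30,200,0)
a=cam('wrist');plane(a,'blue');print(r.get_state()['moment'])
"
```

```text
d [-11.1   0.2  60.6] rot [-0.11 -0.03 -0.03] rows>= 1.3 w 0.055799370717092574 f [-0.2  1.1 -0.8]
blue 1795 mean [613.2 -30.6 101.7] n [ 0.994 -0.009  0.111] tilt 83.6 min [611. -59.  25.] max [622.  -2. 121.]
[-0.04342751  0.03275566  0.00200278]
```

>>> step_arm:
  increments:
    - {"tx": 4,"ty": 0,"tz": 0,"ax": 0,"ay": 0,"az": 0,"claw": -1}
    - {"tx": 4,"ty": 0,"tz": 0,"ax": 0,"ay": 0,"az": 0,"claw": -1}
    - {"tx": 2,"ty": 0,"tz": 0,"ax": 0,"ay": 0,"az": 0,"claw": -1}
    - {"tx": 0,"ty": 0,"tz": 0,"ax": 0,"ay": 0,"az": 0,"claw": -1}
    - {"tx": 0,"ty": 0,"tz": 0,"ax": 0,"ay": 0,"az": 0,"claw": -1}
    - {"tx": 0,"ty": 0,"tz": 0,"ax": 0,"ay": 0,"az": 0,"claw": -1}
    - {"tx": 0,"ty": 0,"tz": 0,"ax": 0,"ay": 0,"az": 0,"claw": -1}
    - {"tx": 0,"ty": 0,"tz": 0,"ax": 0,"ay": 0,"az": 0,"claw": -1}

```text
time_s: 9.55
tcp_pos: [0.6112, -0.0303, 0.1393]
eef_rot: [-179.9, 0.0, 0.0]
contact_force: [0.3, 0.8, -0.5]
gripper_width: 0.0561
```

```bash
python3 -c "
from h import *
go(590,-30,200,0)
a=cam('wrist','fence1');plane(a,'blue');print(r.get_state()['moment'])
"
```

```text
d [-21.2   0.3  60.7] rot [-0.11 -0.02 -0.03] rows>= 1.3 w 0.05614529406064595 f [ 0.3  0.8 -0.5]
blue 1572 mean [622.4 -30.5 101.4] n [ 0.998 -0.012  0.062] tilt 86.5 min [620. -59.  24.] max [628.  -2. 121.]
[-0.04279231  0.03330069  0.02120778]
```

>>> step_arm:
  increments:
    - {"tx": 4,"ty": 0,"tz": 0,"ax": 0,"ay": 0,"az": 0,"claw": -1}
    - {"tx": 4,"ty": 0,"tz": 0,"ax": 0,"ay": 0,"az": 0,"claw": -1}
    - {"tx": 2,"ty": 0,"tz": 0,"ax": 0,"ay": 0,"az": 0,"claw": -1}
    - {"tx": 0,"ty": 0,"tz": 0,"ax": 0,"ay": 0,"az": 0,"claw": -1}
    - {"tx": 0,"ty": 0,"tz": 0,"ax": 0,"ay": 0,"az": 0,"claw": -1}
    - {"tx": 0,"ty": 0,"tz": 0,"ax": 0,"ay": 0,"az": 0,"claw": -1}
    - {"tx": 0,"ty": 0,"tz": 0,"ax": 0,"ay": 0,"az": 0,"claw": -1}

```text
time_s: 10.3
tcp_pos: [0.6212, -0.0303, 0.1393]
eef_rot: [-179.9, 0.0, 0.0]
contact_force: [0.1, -0.2, -1.3]
gripper_width: 0.0556
```

```bash
python3 -c "
from h import *
go(590,-30,200,0)
a=cam('wrist','fence2');plane(a,'blue');print(r.get_state()['moment'])
"
```

```text
d [-31.2   0.3  60.7] rot [-0.11 -0.03 -0.02] rows>= 1.4 w 0.0555914975588827 f [ 0.1 -0.2 -1.3]
blue 1150 mean [630.4 -30.8 103.7] n [ 0.999 -0.015 -0.028] tilt 91.6 min [628. -59.  24.] max [632.  -2. 120.]
[-0.05583005  0.01525952  0.04418707]
```

View pics/fence2.png

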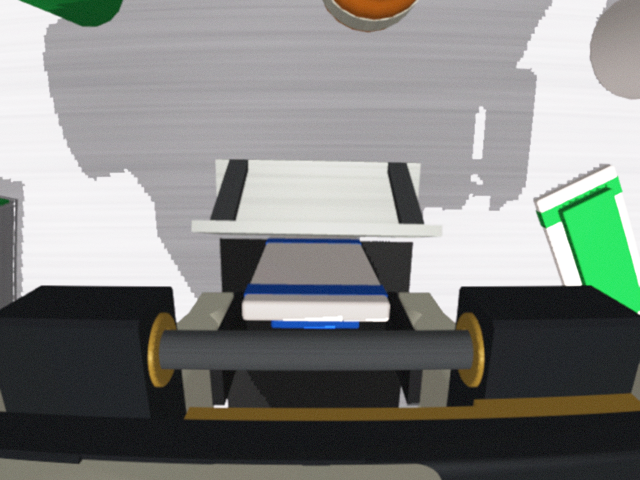

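>>> step_arm:
  increments:
    - {"tx": 0,"ty": 0,"tz": 0,"ax": 0,"ay": 0,"az": 0,"claw": -1}
    - {"tx": -10,"ty": 0,"tz": 5,"ax": 0,"ay": 0,"az": 0,"claw": -1}
    - {"tx": -16,"ty": 0,"tz": 5,"ax": 0,"ay": 0,"az": 0,"claw": -1}
    - {"tx": -16,"ty": 0,"tz": 0,"ax": 0,"ay": -5,"az": 0,"claw": -1}
    - {"tx": -16,"ty": 0,"tz": 0,"ax": 0,"ay": -5,"az": 0,"claw": -1}
    - {"tx": -10,"ty": 0,"tz": 0,"ax": 0,"ay": -5,"az": 0,"claw": -1}
    - {"tx": -8,"ty": 0,"tz": 0,"ax": 0,"ay": -5,"az": 0,"claw": -1}
    - {"tx": 0,"ty": 0,"tz": 0,"ax": 0,"ay": -5,"az": 0,"claw": -1}
    - {"tx": 0,"ty": 0,"tz": 0,"ax": 0,"ay": -5,"az": 0,"claw": -1}
    - {"tx": 0,"ty": 0,"tz": 0,"ax": 0,"ay": 0,"az": 0,"claw": -1}
    - {"tx": 0,"ty": 0,"tz": 0,"ax": 0,"ay": 0,"az": 0,"claw": -1}
  newtons: 15

```text
time_s: 11.45
tcp_pos: [0.5563, -0.0478, 0.1626]
eef_rot: [179.1, -26.2, -0.4]
contact_force: [1.0, -1.2, -1.6]
gripper_width: 0.0555
```

```bash
python3 -c "
from h import *
go(545,-30,105,0)
print(r.get_state()['joints'].round())
a=cam('wrist');plane(a,'blue')
"
```

```text
d [-11.3  17.8 -57.6] rot [ 1.   26.21  0.62] rows>= 3.1 w 0.0554556544904626 f [ 1.  -1.2 -1.6]
[ 15.   1. -56.  43. -11.  34.]
blue 1423 mean [568.3 -48.7 139.4] n [ 0.891 -0.018  0.453] tilt 63.1 min [559. -77.  60.] max [603. -22. 148.]
```

>>> step_arm:
  increments:
    - {"tx": -5,"ty": 9,"tz": -5,"ax": 0,"ay": 0,"az": 0,"claw": -1}
    - {"tx": -3,"ty": 8,"tz": -10,"ax": 0,"ay": 0,"az": 0,"claw": -1}
    - {"tx": 0,"ty": 0,"tz": -10,"ax": 0,"ay": 0,"az": 0,"claw": -1}
    - {"tx": 0,"ty": 0,"tz": -10,"ax": 0,"ay": 0,"az": 0,"claw": -1}
    - {"tx": 0,"ty": 0,"tz": -5,"ax": 0,"ay": 0,"az": 0,"claw": -1}
    - {"tx": 0,"ty": 0,"tz": 0,"ax": 0,"ay": 0,"az": 0,"claw": -1}
    - {"tx": 0,"ty": 0,"tz": 0,"ax": 0,"ay": 0,"az": 0,"claw": -1}

```text
time_s: 12.2
tcp_pos: [0.5555, -0.0326, 0.1377]
eef_rot: [179.7, -24.7, -0.3]
contact_force: [-0.1, -0.3, -1.2]
gripper_width: 0.0552
```

```bash
python3 -c "
from h import *
go(545,-30,105,0)
print(r.get_state()['joints'].round())
a=cam('wrist');plane(a,'blue')
"
```

```text
d [-10.5   2.6 -32.7] rot [ 0.4  24.67  0.35] rows>= 2.9 w 0.05515775099786811 f [-0.1 -0.3 -1.2]
[ 13.   3. -58.  52.  -7.  26.]
blue 1428 mean [566.9 -33.2 113.9] n [ 0.907 -0.003  0.421] tilt 65.1 min [558. -61.  34.] max [600.  -6. 124.]
```

>>> step_arm:
  increments:
    - {"tx": -2,"ty": 0,"tz": -8,"ax": 0,"ay": 0.5,"az": 0,"claw": -1}
    - {"tx": -2,"ty": 0,"tz": -8,"ax": 0,"ay": 0.5,"az": 0,"claw": -1}
    - {"tx": -2,"ty": 0,"tz": -6,"ax": 0,"ay": 0.5,"az": 0,"claw": -1}
    - {"tx": 0,"ty": 0,"tz": -3,"ax": 0,"ay": 0,"az": 0,"claw": -1}
    - {"tx": 0,"ty": 0,"tz": 0,"ax": 0,"ay": 0,"az": 0,"claw": -1}
    - {"tx": 0,"ty": 0,"tz": 0,"ax": 0,"ay": 0,"az": 0,"claw": -1}

```text
time_s: 12.85
tcp_pos: [0.5531, -0.0325, 0.1194]
eef_rot: [179.9, -23.0, -0.2]
contact_force: [-3.3, -0.1, 11.8]
gripper_width: 0.0556
```

```bash
python3 -c "
from h import *
go(545,-30,105,0)
print(r.get_state()['joints'].round())
a=cam('wrist');plane(a,'blue')
"
```

```text
d [ -8.1   2.5 -14.4] rot [ 0.12 22.99  0.26] rows>= 2.7 w 0.055635031312595846 f [-3.3 -0.1 11.8]
[ 13.   5. -58.  51.  -7.  28.]
blue 1334 mean [563.  -33.2  97.2] n [0.91  0.01  0.414] tilt 65.5 min [555. -61.  15.] max [593.  -6. 105.]
```

>>> step_arm:
  increments:
    - {"tx": -2,"ty": 0,"tz": 1,"ax": 0,"ay": 0,"az": 0,"claw": -1}
    - {"tx": -8,"ty": 0,"tz": -4,"ax": 0,"ay": 2,"az": 0,"claw": -1}
    - {"tx": -8,"ty": 0,"tz": -5,"ax": 0,"ay": 2.5,"az": 0,"claw": -1}
    - {"tx": -7,"ty": 0,"tz": -6,"ax": 0,"ay": 2.5,"az": 0,"claw": -1}
    - {"tx": -9,"ty": 0,"tz": -9,"ax": 0,"ay": 3,"az": 0,"claw": -1}
    - {"tx": -9,"ty": 0,"tz": -10,"ax": 0,"ay": 3,"az": 0,"claw": -1}
    - {"tx": -6,"ty": 0,"tz": -11,"ax": 0,"ay": 2.5,"az": 0,"claw": -1}
    - {"tx": -6,"ty": 0,"tz": -12,"ax": 0,"ay": 2.5,"az": 0,"claw": -1}
    - {"tx": 0,"ty": 0,"tz": 0,"ax": 0,"ay": 0,"az": 0,"claw": -1}
  newtons: 3

```text
time_s: 13.8
tcp_pos: [0.4997, -0.0355, 0.0623]
eef_rot: [179.5, -5.3, -0.3]
contact_force: [0.6, -0.6, -1.0]
gripper_width: 0.0559
```

```bash
python3 -c "
from h import *
go(494,-30,27,0)
a=cam('wrist','lay1');plane(a,'blue')
"
```

```text
d [ -5.7   5.5 -35.3] rot [0.49 5.29 0.32] rows>= 0.8 w 0.05589331929493526 f [ 0.6 -0.6 -1. ]
blue 7014 mean [537.8 -36.7  39.2] n [0.459 0.003 0.888] tilt 27.4 min [503. -65.   9.] max [592.  -8.  58.]
```

View pics/lay1.png

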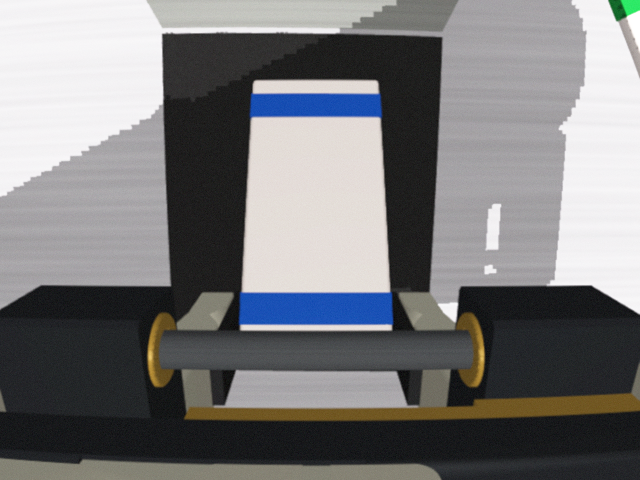

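>>> step_arm:
  increments:
    - {"tx": -2,"ty": 0,"tz": -10,"ax": 0,"ay": 2.5,"az": 0,"claw": -1}
    - {"tx": -2,"ty": 0,"tz": -10,"ax": 0,"ay": 2.5,"az": 0,"claw": -1}
    - {"tx": 0,"ty": 0,"tz": -9,"ax": 0,"ay": 0,"az": 0,"claw": -1}
    - {"tx": 0,"ty": 0,"tz": -7,"ax": 0,"ay": 0,"az": 0,"claw": -1}
    - {"tx": 0,"ty": 0,"tz": 0,"ax": 0,"ay": 0,"az": 0,"claw": 0.75}
    - {"tx": 0,"ty": 0,"tz": 0,"ax": 0,"ay": 0,"az": 0,"claw": 0.75}
    - {"tx": 0,"ty": 0,"tz": 0,"ax": 0,"ay": 0,"az": 0,"claw": 0.75}
    - {"tx": 0,"ty": 0,"tz": 40,"ax": 0,"ay": 0,"az": 0,"claw": 0.75}
    - {"tx": 0,"ty": 0,"tz": 40,"ax": 0,"ay": 0,"az": 0,"claw": 0.75}
    - {"tx": 0,"ty": 0,"tz": 40,"ax": 0,"ay": 0,"az": 0,"claw": 0.75}
    - {"tx": 0,"ty": 0,"tz": 30,"ax": 0,"ay": 0,"az": 0,"claw": 0.75}

```text
time_s: 14.95
tcp_pos: [0.4969, -0.0357, 0.1812]
eef_rot: [179.6, -0.7, -0.3]
contact_force: [1.1, 0.4, -0.7]
gripper_width: 0.0769
```

```bash
cat >> h.py <<'E'
def bands(c,k,z,lo=.42,hi=.66,lim=.2):
    "cover outer face up: rect round both bands on height z (116-2*e long, 56 wide)"
    m=mask(c,k); v,u=np.nonzero(m); P=onz(c,np.c_[u,v],z); s=r.get_state()['tcp_pos']
    P=P[np.hypot(*(P[:,:2]-s[:2]).T)<lim]; print(k,'bands',rect(P),len(P)); return P
E
python3 -c "
from h import *
go(540,-36,29,0)
a=cam('wrist','lay2');plane(a,'blue');bands(a,'blue',.016); bands(cam('top'),'blue',.016)
"
```

```text
d [  43.1   -0.3 -152.2] rot [0.45 0.71 0.25] rows>= 3.3 w 0.0768882653354057 f [ 1.1  0.4 -0.7]
few 0
blue bands [ 5.453e+02 -3.730e+01  9.940e+01  5.720e+01 -1.000e-01] 2638
blue bands [0. 0. 0. 0. 0.] 0
```

>>> step_arm:
  increments:
    - {"tx": 16,"ty": 0,"tz": -40,"ax": 0,"ay": 0.4,"az": 0,"claw": 0.75}
    - {"tx": 16,"ty": -1,"tz": -40,"ax": 0.4,"ay": 0.3,"az": 0.3,"claw": 0.75}
    - {"tx": 16,"ty": 0,"tz": -35,"ax": 0,"ay": 0,"az": 0,"claw": 0.75}
    - {"tx": 0,"ty": 0,"tz": -20,"ax": 0,"ay": 0,"az": 0,"claw": 0.75}
    - {"tx": 0,"ty": 0,"tz": -18,"ax": 0,"ay": 0,"az": 0,"claw": 0.75}
    - {"tx": 0,"ty": 0,"tz": -4,"ax": 0,"ay": 0,"az": 0,"claw": 0.75}
    - {"tx": 0,"ty": 0,"tz": 0,"ax": 0,"ay": 0,"az": 0,"claw": -1}
    - {"tx": 0,"ty": 0,"tz": 0,"ax": 0,"ay": 0,"az": 0,"claw": -1}
    - {"tx": 0,"ty": 0,"tz": 0,"ax": 0,"ay": 0,"az": 0,"claw": -1}
    - {"tx": 0,"ty": 0,"tz": 0,"ax": 0,"ay": 0,"az": 0,"claw": -1}
    - {"tx": 0,"ty": 0,"tz": 0,"ax": 0,"ay": 0,"az": 0,"claw": -1}
  newtons: 30

```text
time_s: 16.15
tcp_pos: [0.5447, -0.0367, 0.0215]
eef_rot: [179.9, 0.1, 0.0]
contact_force: [-0.8, -0.3, 5.1]
gripper_width: 0.0556
```

```bash
python3 -c "
from h import *
go(526,357,150,-10.2)
bands(cam('wrist'),'blue',.016)
"
```

```text
d [-18.7 393.7 128.5] rot [  0.07  -0.15 -10.24] rows>= 8.6 w 0.05564587330001552 f [-0.8 -0.3  5.1]
blue bands [589.6 -37.5  56.5  12.4  89.7] 5580
```

>>> step_arm:
  increments:
    - {"tx": 0,"ty": 0,"tz": 25,"ax": 0,"ay": 0,"az": 0,"claw": -1}
    - {"tx": 0,"ty": 0,"tz": 45,"ax": 0,"ay": 0,"az": 0,"claw": -1}
    - {"tx": -2,"ty": 20,"tz": 45,"ax": 0,"ay": 0,"az": -1,"claw": -1}
    - {"tx": -2,"ty": 40,"tz": 14,"ax": 0,"ay": 0,"az": -1,"claw": -1}
    - {"tx": -2,"ty": 45,"tz": 0,"ax": 0,"ay": 0,"az": -1.2,"claw": -1}
    - {"tx": -2,"ty": 45,"tz": 0,"ax": 0,"ay": 0,"az": -1,"claw": -1}
    - {"tx": -2,"ty": 45,"tz": 0,"ax": 0,"ay": 0,"az": -1,"claw": -1}
    - {"tx": -2,"ty": 45,"tz": 0,"ax": 0,"ay": 0,"az": -1,"claw": -1}
    - {"tx": -2,"ty": 45,"tz": 0,"ax": 0,"ay": 0,"az": -1,"claw": -1}
    - {"tx": -2,"ty": 45,"tz": 0,"ax": 0,"ay": 0,"az": -1,"claw": -1}
    - {"tx": -2,"ty": 40,"tz": 0,"ax": 0,"ay": 0,"az": -1,"claw": -1}
    - {"tx": -1,"ty": 23,"tz": 0,"ax": 0,"ay": 0,"az": -1,"claw": -1}

```text
time_s: 17.4
tcp_pos: [0.5247, 0.3591, 0.1494]
eef_rot: [179.9, 0.2, -10.1]
contact_force: [0.1, -0.3, -1.5]
gripper_width: 0.0558
```

```bash
python3 -c "
from h import *
go(526,357,60,-10.2)
c=cam('wrist','dish1');print(blobs(c,'green',.003));print(blobs(c,'blue',None,20));print(blobs(c,'yellow',.003))
c=cam('top');print(blobs(c,'green',.003));print(blobs(c,'yellow',.003))
c=cam('side');print(blobs(c,'blue'),blobs(c,'green'))
"
```

```text
d [  1.3  -2.1 -89.4] rot [ 0.05 -0.22 -0.09] rows>= 1.9 w 0.0557611551369279 f [ 0.1 -0.3 -1.5]
[(array([535.,  80.]), np.int32(5991), np.float64(2.7), array([601. , 202.2, 102.9,  28.5, -11.6]))]
[(array([326., 160.]), np.int32(1130), np.float64(20.0), array([575.7, 341.5,  50.7,   9.7,  79.9])), (array([316., 211.]), np.int32(5570), np.float64(142.1), array([568.6, 350.3,  56.2,  11.5,  79.9]))]
[(array([528., 251.]), np.int32(944), np.float64(21.3), array([489.2, 210.5,  60.4,  10.9, -83.1])), (array([533., 275.]), np.int32(733), np.float64(2.9), array([467.7, 210.8,  30.5,  18.8, -84.8]))]
[(array([260., 137.]), np.int32(294), np.float64(78.0), array([787.2, 111.4,  55. ,  40.6,   6.6])), (array([ 19., 165.]), np.int32(143), np.float64(127.2), array([713.8, 661.3,  34.4,  24.8, -66.3])), (array([405., 212.]), np.int32(671), np.float64(16.7), array([ 610. , -224.1,   95.8,   53.9,   26.5])), (array([214., 213.]), np.int32(642), np.float64(6.1), array([603.9, 213.2,  97.9,  35. , -12.1]))]
[(array([209., 286.]), np.int32(734), np.float64(5.7), array([439.2, 217.6, 101.7,  37.4,   6.4]))]
[(array([159., 152.]), np.int32(706), np.float64(-171.1), array([ 1.0130e+02,  1.2434e+03,  3.2310e+02,  1.1880e+02, -2.0000e-01])), (array([269., 149.]), np.int32(41), np.float64(143.8), array([481.6, 354.9,  80. ,  28.7, -81.7]))] [(array([315., 127.]), np.int32(120), np.float64(106.1), array([679. , 593.9, 167.4,  28. ,  76.9])), (array([392., 203.]), np.int32(384), np.float64(57.5), array([771.6,  94.5, 190.6,  38.6,  68.9])), (array([372., 297.]), np.int32(552), np.float64(17.6), array([ 606.6, -236.4,  103.4,   58.1,   26.4]))]
```

View pics/dish1.png

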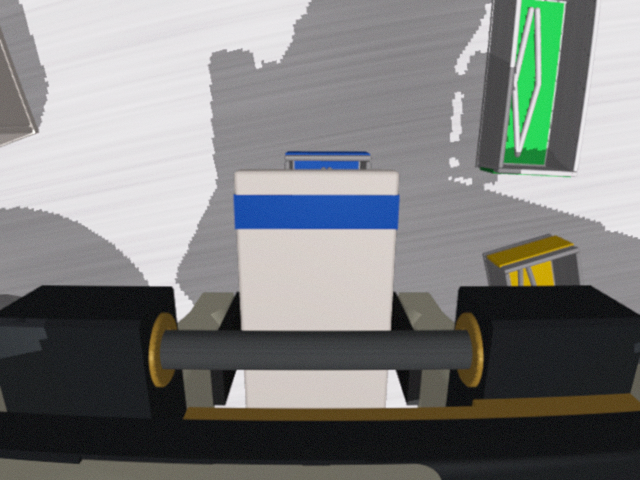

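```bash
python3 -c "
from h import *
c=cam('wrist');im=c['image']
t=np.radians(-10.2);a=np.array([np.cos(t),np.sin(t)]);n=np.array([-a[1],a[0]])
P=onz(c,[(236,171),(398,171)],.144)[:,:2]*1000;print('cover end',(P@a).round(1),(P@n).round(1),P.mean(0))
Q=onz(c,[(286,152),(370,152)],.038)[:,:2]*1000;print('dish end rim',(Q@a).round(1),(Q@n).round(1),Q.mean(0))
s=r.get_state()['tcp_pos'][:2]*1000;print('tcp',s@a,s@n)
for d in([526.3,356.9],):print('top dish',np.array(d)@a,np.array(d)@n)
m=mask(c,'blue')[140:172,270:390];v,u=np.nonzero(m);print(v.min()+140,v.max()+140,u.min()+270,u.max()+270)
cv2.imwrite('pics/z.png',cv2.resize(im[140:180,220:420],None,fx=4,fy=4))
"
```

```text
cover end [511.8 511.9] [470.3 416.9] [582.344449  345.9288026]
dish end rim [512.1 512.3] [460.5 412.8] [581.42558781 339.01630747]
tcp 453.3900489188654 443.5914787975028
top dish 454.7806046541527 444.4591113144191
152 168 283 366
```

View pics/z.png

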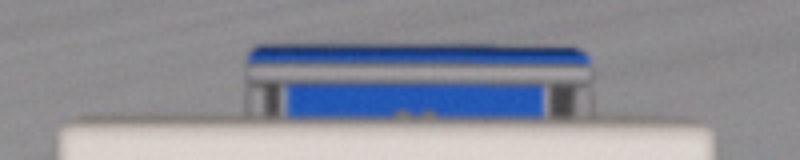

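```bash
python3 -c "
from h import *
c=cam('wrist')
t=np.radians(-10.2);a=np.array([np.cos(t),np.sin(t)]);n=np.array([-a[1],a[0]])
for nm,p,z in(('cover',[(235.5,170.5),(398,170.5)],.144),('dish',[(282,156.2),(368,156.2)],.038)):
  P=onz(c,p,z)[:,:2]*1000;print(nm,(P@a).round(1),(P@n).round(1),(P@n).mean())
"
```

```text
cover [512.3 512.3] [469.3 415.8] 442.51919752348965
dish [510.  510.1] [461.6 412.7] 437.1356179964836
```

>>> step_arm:
  increments:
    - {"tx": 0,"ty": -4.7,"tz": -25,"ax": 0,"ay": 0,"az": 0,"claw": -1}
    - {"tx": 0,"ty": 0,"tz": -25,"ax": 0,"ay": 0,"az": 0,"claw": -1}
    - {"tx": 0,"ty": 0,"tz": -24,"ax": 0,"ay": 0,"az": 0,"claw": -1}
    - {"tx": 0,"ty": 0,"tz": 0,"ax": 0,"ay": 0,"az": 0,"claw": -1}
    - {"tx": 0,"ty": 0,"tz": 0,"ax": 0,"ay": 0,"az": 0,"claw": -1}

```text
time_s: 18.15
tcp_pos: [0.5257, 0.3506, 0.0763]
eef_rot: [179.9, 0.2, -10.2]
contact_force: [-0.0, -0.0, -1.2]
gripper_width: 0.0554
```

```bash
python3 -c "
from h import *
go(526,357,52,-10.2)
c=cam('wrist');im=c['image']
cv2.imwrite('pics/z2.png',cv2.resize(im[120:270,160:480],None,fx=2.5,fy=2.5))
t=np.radians(-10.2);a=np.array([np.cos(t),np.sin(t)]);n=np.array([-a[1],a[0]])
v,u=np.nonzero(mask(c,'blue'));
import collections
for b in blobs(c,'blue',.038,15): print(*b)
"
```

```text
d [  0.3   6.4 -24.3] rot [ 0.1  -0.22  0.01] rows>= 0.5 w 0.05541233657049034 f [-0.  -0.  -1.2]
[314. 166.] 424 18.6 [582.1 340.4  45.    1.2  79.8]
[316. 212.] 5562 69.1 [563.6 342.7  68.3  14.   79.8]
```

View pics/z2.png

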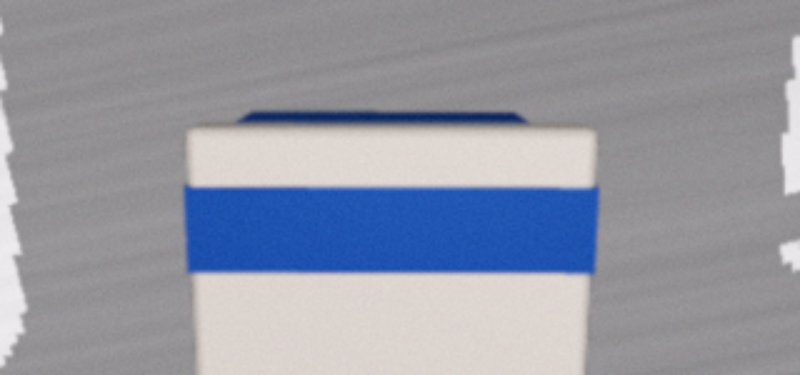

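```bash
python3 -c "
from h import *
c=cam('wrist');s=r.get_state()['tcp_pos'][:2]*1000
t=np.radians(-10.2);a=np.array([np.cos(t),np.sin(t)]);n=np.array([-a[1],a[0]]);print(s@a,s@n)
for nm,p,z in(('cover',[(235,171.5),(398.5,171.5)],.071),('dish',[(260,165),(366.4,165)],.0),('bandtop',[(234,194.6),(399,194.6)],.071)):
  P=onz(c,p,z)[:,:2]*1000;print(nm,(P@a).round(1),(P@n).round(1),(P@n).mean())
"
```

```text
455.61335656343664 439.3958748236474
cover [514.1 514.1] [465.  410.7] 437.80194295872786
dish [510.3 510.3] [465.5 413. ] 439.23877010105343
bandtop [506.4 506.3] [465.6 410.1] 437.88076176465063
```

>>> step_arm:
  increments:
    - {"tx": -0.5,"ty": 0.7,"tz": -7,"ax": 0,"ay": 0,"az": 0,"claw": -1}
    - {"tx": 0,"ty": 0,"tz": -6,"ax": 0,"ay": 0,"az": 0,"claw": -1}
    - {"tx": 0,"ty": 0,"tz": -5,"ax": 0,"ay": 0,"az": 0,"claw": -1}
    - {"tx": 0,"ty": 0,"tz": -4,"ax": 0,"ay": 0,"az": 0,"claw": -1}
    - {"tx": 0,"ty": 0,"tz": 0,"ax": 0,"ay": 0,"az": 0,"claw": -1}
    - {"tx": 0,"ty": 0,"tz": 0,"ax": 0,"ay": 0,"az": 0,"claw": -1}

```text
time_s: 18.85
tcp_pos: [0.5249, 0.3523, 0.0538]
eef_rot: [179.9, 0.2, -10.2]
contact_force: [-0.2, -0.7, -0.6]
gripper_width: 0.0555
```

>>> step_arm:
  increments:
    - {"tx": 0,"ty": 0,"tz": -1.5,"ax": 0,"ay": 0,"az": 0,"claw": -1}
    - {"tx": 0,"ty": 0,"tz": 0,"ax": 0,"ay": 0,"az": 0,"claw": -1}
    - {"tx": 0,"ty": 0,"tz": 0,"ax": 0,"ay": 0,"az": 0,"claw": 0.6}
    - {"tx": 0,"ty": 0,"tz": 0,"ax": 0,"ay": 0,"az": 0,"claw": 0.6}
    - {"tx": 0,"ty": 0,"tz": 0,"ax": 0,"ay": 0,"az": 0,"claw": 0.6}
    - {"tx": 0,"ty": 0,"tz": 15,"ax": 0,"ay": 0,"az": 0,"claw": 0.6}
    - {"tx": 0,"ty": 0,"tz": 30,"ax": 0,"ay": 0,"az": 0,"claw": 0.6}
    - {"tx": 0,"ty": 0,"tz": 45,"ax": 0,"ay": 0,"az": 0,"claw": 0.6}
    - {"tx": 0,"ty": 0,"tz": 45,"ax": 0,"ay": 0,"az": 0,"claw": 0.6}
    - {"tx": 0,"ty": -40,"tz": 0,"ax": 0,"ay": 0,"az": 1.0,"claw": 0.6}
    - {"tx": 0,"ty": -45,"tz": 0,"ax": 0,"ay": 0,"az": 3.0,"claw": 0.6}
    - {"tx": 0,"ty": -45,"tz": 0,"ax": 0,"ay": 0,"az": 4.0,"claw": 0.6}

```text
time_s: 20.05
tcp_pos: [0.5246, 0.2212, 0.188]
eef_rot: [180.0, 0.2, -2.0]
contact_force: [0.9, -0.6, 0.7]
gripper_width: 0.0701
```

>>> step_arm:
  increments:
    - {"tx": 10,"ty": -45,"tz": 0,"ax": 0,"ay": 0,"az": 3,"claw": 0.75}
    - {"tx": 10,"ty": -45,"tz": 0,"ax": 0,"ay": 0,"az": 3,"claw": 0.75}
    - {"tx": 10,"ty": -45,"tz": 0,"ax": 0,"ay": 0,"az": 3,"claw": 0.75}
    - {"tx": 10,"ty": -45,"tz": 0,"ax": 0,"ay": 0,"az": 3,"claw": 0.75}
    - {"tx": 10,"ty": -45,"tz": 0,"ax": 0,"ay": 0,"az": 3,"claw": 0.75}
    - {"tx": 10,"ty": -45,"tz": 0,"ax": 0,"ay": 0,"az": 3,"claw": 0.75}
    - {"tx": 10,"ty": -45,"tz": 0,"ax": 0,"ay": 0,"az": 3,"claw": 0.75}
    - {"tx": 10,"ty": -45,"tz": 10,"ax": 0,"ay": 0,"az": 3,"claw": 0.75}
    - {"tx": 0,"ty": -20,"tz": 10,"ax": 0,"ay": 0,"az": 3,"claw": 0.75}
    - {"tx": 0,"ty": 0,"tz": 0,"ax": 0,"ay": 0,"az": 1.5,"claw": 0.75}
    - {"tx": 0,"ty": 0,"tz": 0,"ax": 0,"ay": 0,"az": 0,"claw": 0.75}

```text
time_s: 21.15
tcp_pos: [0.6046, -0.1581, 0.2074]
eef_rot: [179.9, 0.2, 26.3]
contact_force: [0.4, -0.5, -0.3]
gripper_width: 0.0764
```

```bash
cat >> h.py <<'E'
def seated(c,k,xy):
    "height statistics of the top face of the cover on the dish near xy (mm) and its bands"
    v,u=np.nonzero(mask(c,k)); Q=onz(c,np.c_[u,v],.046); Q=Q[np.hypot(*(Q[:,:2]*1000-xy).T)<75]
    print(k,'bands at z46',rect(Q))
    P=pts(c,np.ones((480,640),bool)); P=P[(np.hypot(*(P[:,:2]*1000-xy).T)<45)&(P[:,2]>.036)]
    f=np.linalg.lstsq(np.c_[P[:,:2],np.ones(len(P))],P[:,2],rcond=None)[0]; print('top z',np.median(P[:,2])*1000,'slope',f[:2].round(3),len(P))
E
python3 -c "
from h import *
c=cam('top','top2');seated(c,'blue',(525,352)); print(blobs(c,'blue'))
cv2.imwrite('pics/z3.png',cv2.resize(c['image'][180:310,110:260],None,fx=4,fy=4,interpolation=cv2.INTER_CUBIC))
w=cam('wrist')
for c in (c,w): print(blobs(c,'green',.016)[0:9])
go(650,-205,21,26.5)
"
```

```text
blue bands at z46 [524.1 351.9  97.2  57.2 -10.6]
top z 47.17611156182233 slope [0.008 0.005] 989
[(array([150., 226.]), np.int32(108), np.float64(47.3), array([567.2, 343.5,  57.1,   9. ,  79.8])), (array([141., 265.]), np.int32(110), np.float64(47.5), array([480.6, 359.4,  56.7,   8.9,  79.2]))]
[(array([ 29., 171.]), np.int32(460), np.float64(107.6), array([693.6, 627.8,  91.1,  31.2,  64. ])), (array([214., 213.]), np.int32(643), np.float64(5.9), array([601.4, 211. ,  96.5,  34.7, -11.7])), (array([408., 219.]), np.int32(458), np.float64(16.8), array([ 596. , -227.7,   68.3,   53.3,   27. ]))]
[(array([392., 246.]), np.int32(5511), np.float64(14.2), array([ 611.3, -222. ,   95.2,   54.5,   25.7]))]
d [  45.5  -48.  -186.1] rot [ 0.16 -0.16  0.2 ] rows>= 4.1 w 0.07644017045386788 f [-0.4 -0.4 -0.4]
```

View pics/z3.png

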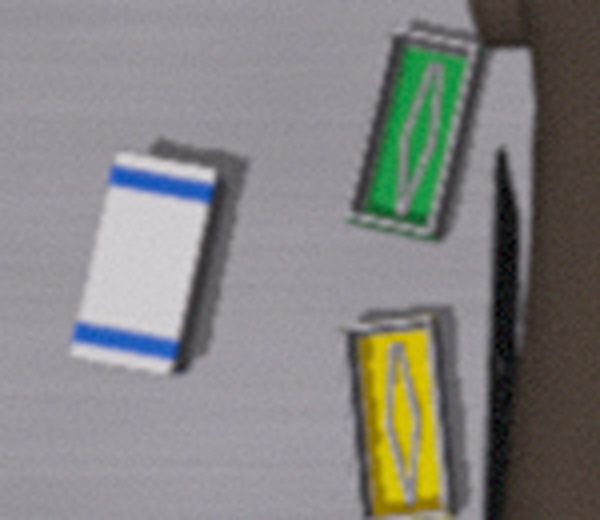

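>>> step_arm:
  increments:
    - {"tx": 22,"ty": -23,"tz": 0,"ax": 0,"ay": 0,"az": 0,"claw": 0.75}
    - {"tx": 23,"ty": -22.5,"tz": 0,"ax": 0,"ay": 0,"az": 0,"claw": 0.75}
    - {"tx": 0,"ty": 0,"tz": -40,"ax": 0,"ay": 0,"az": 0,"claw": 0.75}
    - {"tx": 0,"ty": 0,"tz": -40,"ax": 0,"ay": 0,"az": 0,"claw": 0.75}
    - {"tx": 0,"ty": 0,"tz": -40,"ax": 0,"ay": 0,"az": 0,"claw": 0.75}
    - {"tx": 0,"ty": 0,"tz": -30,"ax": 0,"ay": 0,"az": 0,"claw": 0.75}
    - {"tx": 0,"ty": 0,"tz": -20,"ax": 0,"ay": 0,"az": 0,"claw": 0.75}
    - {"tx": 0,"ty": 0,"tz": -16,"ax": 0,"ay": 0,"az": 0,"claw": 0.75}
    - {"tx": 0,"ty": 0,"tz": 0,"ax": 0,"ay": 0,"az": 0,"claw": 0.75}

```text
time_s: 22.15
tcp_pos: [0.6499, -0.2021, 0.0207]
eef_rot: [179.9, 0.3, 26.4]
contact_force: [0.1, 0.2, 0.6]
gripper_width: 0.0769
```

```bash
python3 -c "
from h import *
go(650,-203.5,20.5,26.3)
w=cam('wrist'); print(blobs(w,'green',.016)); s=r.get_state()['tcp_pos']
t=np.radians(26.3);a=np.array([np.cos(t),np.sin(t)]);n=np.array([-a[1],a[0]])
v,u=np.nonzero(mask(w,'green'));P=onz(w,np.c_[u,v],.012)[:,:2]*1000
print('end',(P@a).max(),'lat',np.percentile(P@n,[1,99]),'tcp',s[:2]@a*1000,s[:2]@n*1000)
"
```

```text
d [ 0.1 -1.4 -0.2] rot [ 0.19 -0.2  -0.11] rows>= 0.0 w 0.07693896326498723 f [0.1 0.2 0.6]
[(array([322., 321.]), np.int32(2635), np.float64(7.0), array([ 655.2, -202.8,   52.5,    7.2,  -63.7])), (array([322., 389.]), np.int32(3510), np.float64(14.3), array([ 629.6, -215.8,   34.6,   17. ,  -63.7]))]
end 499.32122608884396 lat [-497.98751134 -446.47462337] tcp 493.29322309343735 -469.32421098347146
```

>>> step_arm:
  increments:
    - {"tx": 0.5,"ty": -1,"tz": 0,"ax": 0,"ay": 0,"az": 0,"claw": -1}
    - {"tx": 0,"ty": 0,"tz": 0,"ax": 0,"ay": 0,"az": 0,"claw": -1}
    - {"tx": 0,"ty": 0,"tz": 0,"ax": 0,"ay": 0,"az": 0,"claw": -1}
    - {"tx": 0,"ty": 0,"tz": 0,"ax": 0,"ay": 0,"az": 0,"claw": -1}
    - {"tx": 0,"ty": 0,"tz": 0,"ax": 0,"ay": 0,"az": 0,"claw": -1}
    - {"tx": 0,"ty": 0,"tz": 10,"ax": 0,"ay": 0,"az": 0,"claw": -1}
    - {"tx": 0,"ty": 0,"tz": 15,"ax": 0,"ay": 0,"az": 0,"claw": -1}
    - {"tx": 0,"ty": 0,"tz": 25,"ax": 0,"ay": 0,"az": 0,"claw": -1}
    - {"tx": 0,"ty": 0,"tz": 40,"ax": 0,"ay": 0,"az": 0,"claw": -1}
    - {"tx": 0,"ty": 0,"tz": 40,"ax": 0,"ay": 0,"az": 0,"claw": -1}
    - {"tx": 0,"ty": 0,"tz": 45,"ax": 0,"ay": 0,"az": 0,"claw": -1}
  newtons: 6

```text
time_s: 23.3
tcp_pos: [0.6498, -0.2043, 0.1988]
eef_rot: [179.9, 0.2, 26.3]
contact_force: [1.6, -0.6, -1.9]
gripper_width: 0.0561
```

>>> step_arm:
  increments:
    - {"tx": -7,"ty": 10,"tz": 0,"ax": 0,"ay": 0,"az": -2.5,"claw": -1}
    - {"tx": -10,"ty": 20,"tz": 0,"ax": 0,"ay": 0,"az": -3,"claw": -1}
    - {"tx": -10,"ty": 20,"tz": 0,"ax": 0,"ay": 0,"az": -3,"claw": -1}
    - {"tx": -10,"ty": 20,"tz": 0,"ax": 0,"ay": 0,"az": -3,"claw": -1}
    - {"tx": -10,"ty": 20,"tz": 0,"ax": 0,"ay": 0,"az": -3,"claw": -1}
    - {"tx": -10,"ty": 20,"tz": 0,"ax": 0,"ay": 0,"az": -3,"claw": -1}
    - {"tx": -10,"ty": 20,"tz": 0,"ax": 0,"ay": 0,"az": -3,"claw": -1}
    - {"tx": -10,"ty": 20,"tz": 0,"ax": 0,"ay": 0,"az": -3,"claw": -1}
    - {"tx": -10,"ty": 20,"tz": 0,"ax": 0,"ay": 0,"az": -2.9,"claw": -1}
    - {"tx": 0,"ty": 2,"tz": 0,"ax": 0,"ay": 0,"az": 0,"claw": -1}
    - {"tx": 0,"ty": 0,"tz": 0,"ax": 0,"ay": 0,"az": 0,"claw": -1}
  newtons: 3

```text
time_s: 24.4
tcp_pos: [0.5635, -0.0319, 0.1977]
eef_rot: [179.9, 0.1, 0.0]
contact_force: [0.1, -0.3, -1.6]
gripper_width: 0.056
```

```bash
python3 -c "
from h import *
go(565,-30,139,0)
plane(cam('wrist'),'green');plane(cam('side'),'green')
"
```

```text
d [  1.5   1.9 -58.7] rot [ 0.07 -0.1  -0.04] rows>= 1.2 w 0.055960998305693045 f [ 0.1 -0.3 -1.6]
green 1007 mean [574.9 -33.2 164.7] n [ 1.     0.001 -0.019] tilt 91.1 min [573. -61.  83.] max [576.  -5. 179.]
few 1
```

>>> step_arm:
  increments:
    - {"tx": 0,"ty": 0,"tz": -20,"ax": 0,"ay": 0,"az": 0,"claw": -1}
    - {"tx": 0,"ty": 0,"tz": -20,"ax": 0,"ay": 0,"az": 0,"claw": -1}
    - {"tx": 10,"ty": 0,"tz": -18,"ax": 0,"ay": 0,"az": 0,"claw": -1}
    - {"tx": 12,"ty": 0,"tz": 0,"ax": 0,"ay": 0,"az": 0,"claw": -1}
    - {"tx": 12,"ty": 0,"tz": 0,"ax": 0,"ay": 0,"az": 0,"claw": -1}
    - {"tx": 10,"ty": 0,"tz": 0,"ax": 0,"ay": 0,"az": 0,"claw": -1}
    - {"tx": 8,"ty": 0,"tz": 0,"ax": 0,"ay": 0,"az": 0,"claw": -1}
    - {"tx": 6,"ty": 0,"tz": 0,"ax": 0,"ay": 0,"az": 0,"claw": -1}
    - {"tx": 5,"ty": 0,"tz": 0,"ax": 0,"ay": 0,"az": 0,"claw": -1}
    - {"tx": 0,"ty": 0,"tz": 0,"ax": 0,"ay": 0,"az": 0,"claw": -1}
    - {"tx": 0,"ty": 0,"tz": 0,"ax": 0,"ay": 0,"az": 0,"claw": -1}
    - {"tx": 0,"ty": 0,"tz": 0,"ax": 0,"ay": 0,"az": 0,"claw": -1}

```text
time_s: 25.7
tcp_pos: [0.626, -0.0322, 0.1385]
eef_rot: [179.9, 0.2, -0.1]
contact_force: [0.5, -0.5, -2.2]
gripper_width: 0.0556
```

```bash
python3 -c "
from h import *
go(565,-30,139,0)
plane(cam('wrist'),'green')
"
```

```text
d [-61.    2.2   0.5] rot [ 0.09 -0.21  0.07] rows>= 1.3 w 0.05556784045718901 f [ 0.5 -0.5 -2.2]
green 1438 mean [629.9 -33.  111.3] n [ 1.    -0.003  0.014] tilt 89.2 min [621. -61.  25.] max [638.  -5. 118.]
```

>>> step_arm:
  increments:
    - {"tx": 4,"ty": 0,"tz": 0,"ax": 0,"ay": 0,"az": 0,"claw": -1}
    - {"tx": 4,"ty": 0,"tz": 0,"ax": 0,"ay": 0,"az": 0,"claw": -1}
    - {"tx": 2,"ty": 0,"tz": 0,"ax": 0,"ay": 0,"az": 0,"claw": -1}
    - {"tx": 0,"ty": 0,"tz": 0,"ax": 0,"ay": 0,"az": 0,"claw": -1}
    - {"tx": 0,"ty": 0,"tz": 0,"ax": 0,"ay": 0,"az": 0,"claw": -1}
    - {"tx": 0,"ty": 0,"tz": 0,"ax": 0,"ay": 0,"az": 0,"claw": -1}
    - {"tx": 0,"ty": 0,"tz": 0,"ax": 0,"ay": 0,"az": 0,"claw": -1}
    - {"tx": 0,"ty": 0,"tz": 0,"ax": 0,"ay": 0,"az": 0,"claw": -1}

```text
time_s: 26.55
tcp_pos: [0.6363, -0.0323, 0.1384]
eef_rot: [179.9, 0.2, -0.1]
contact_force: [-0.7, -0.1, -1.8]
gripper_width: 0.0559
```

```bash
python3 -c "
from h import *
go(565,-30,139,0)
c=cam('wrist','fence3');plane(c,'green'); P=pts(c,mask(c,'green')>0)*1000; P=P[np.hypot(P[:,0]-630,P[:,1]+32)<60]
for lo,hi in((0,60),(60,100),(100,112),(112,125)):
  q=P[(P[:,2]>lo)&(P[:,2]<hi)]; print(lo,hi,len(q),q.mean(0).round(1) if len(q) else '')
"
```

```text
d [-71.3   2.3   0.6] rot [ 0.09 -0.2   0.07] rows>= 1.5 w 0.05590967435742596 f [-0.7 -0.1 -1.8]
green 1206 mean [636.1 -33.2 116.4] n [ 0.246 -0.004  0.969] tilt 14.2 min [631. -60. 112.] max [647.  -6. 119.]
0 60 4 [589.1 -35.6   7.9]
60 100 0 
100 112 173 [645.8 -32.3 110.4]
112 125 1465 [637.2 -33.  116.5]
```

>>> step_arm:
  increments:
    - {"tx": -12,"ty": 0,"tz": 5,"ax": 0,"ay": 0,"az": 0,"claw": -1}
    - {"tx": -16,"ty": 0,"tz": 5,"ax": 0,"ay": 0,"az": 0,"claw": -1}
    - {"tx": -16,"ty": 0,"tz": 0,"ax": 0,"ay": -4,"az": 0,"claw": -1}
    - {"tx": -16,"ty": 0,"tz": 0,"ax": 0,"ay": -4,"az": 0,"claw": -1}
    - {"tx": -12,"ty": 0,"tz": 0,"ax": 0,"ay": -4,"az": 0,"claw": -1}
    - {"tx": -8,"ty": 0,"tz": 0,"ax": 0,"ay": -4,"az": 0,"claw": -1}
    - {"tx": 0,"ty": 0,"tz": 0,"ax": 0,"ay": -4,"az": 0,"claw": -1}
    - {"tx": 0,"ty": 0,"tz": 0,"ax": 0,"ay": -3,"az": 0,"claw": -1}
    - {"tx": 0,"ty": 0,"tz": 0,"ax": 0,"ay": 0,"az": 0,"claw": -1}
    - {"tx": 0,"ty": 0,"tz": 0,"ax": 0,"ay": 0,"az": 0,"claw": -1}
  newtons: 15

```text
time_s: 27.6
tcp_pos: [0.5559, -0.0329, 0.1489]
eef_rot: [179.9, -22.8, -0.1]
contact_force: [0.6, 0.1, -1.8]
gripper_width: 0.0555
```

```bash
python3 -c "
from h import *
go(556,-33,120,0)
print(r.get_state()['joints'].round())
a=cam('wrist');plane(a,'green')
"
```

```text
d [  0.1  -0.1 -28.9] rot [ 0.1  22.78  0.1 ] rows>= 2.7 w 0.055493836364346356 f [ 0.6  0.1 -1.8]
[ 20.   3. -50.  27. -17.  46.]
green 1242 mean [563.3 -34.  128.2] n [-0.089 -0.004  0.996] tilt 5.1 min [558. -61. 126.] max [575.  -7. 131.]
```

>>> step_arm:
  increments:
    - {"tx": 8,"ty": 0,"tz": 0,"ax": 0,"ay": -2,"az": 0,"claw": -1}
    - {"tx": 8,"ty": 0,"tz": -6,"ax": 0,"ay": -2,"az": 0,"claw": -1}
    - {"tx": 4,"ty": 0,"tz": -6,"ax": 0,"ay": -2,"az": 0,"claw": -1}
    - {"tx": 0,"ty": 0,"tz": -6,"ax": 0,"ay": 0,"az": 0,"claw": -1}
    - {"tx": 0,"ty": 0,"tz": -4,"ax": 0,"ay": 0,"az": 0,"claw": -1}
    - {"tx": 0,"ty": 0,"tz": 0,"ax": 0,"ay": 0,"az": 0,"claw": -1}

```text
time_s: 28.25
tcp_pos: [0.5823, -0.0409, 0.1497]
eef_rot: [179.9, -26.8, -0.2]
contact_force: [0.6, 0.2, -0.9]
gripper_width: 0.0555
```

```bash
python3 -c "
from h import *
go(576,-33,120,0)
print(r.get_state()['joints'].round())
a=cam('wrist','t1');plane(a,'green')
P=pts(a,mask(a,'green')>0)*1000; P=P[np.hypot(P[:,0]-580,P[:,1]+32)<60]
for lo,hi in((0,30),(30,80),(80,95),(95,105),(105,115),(115,125)):
  q=P[(P[:,2]>lo)&(P[:,2]<hi)]; print(lo,hi,len(q),q.mean(0).round(1) if len(q) else '')
"
```

```text
d [ -6.3   7.9 -29.7] rot [ 0.15 26.76  0.21] rows>= 3.2 w 0.0555480629051553 f [ 0.6  0.2 -0.9]
[  5.   4. -58.  66.  -3.  19.]
green 1183 mean [591.4 -41.7 129.6] n [-0.161 -0.003  0.987] tilt 9.3 min [587. -69. 127.] max [602. -15. 133.]
0 30 0 
30 80 157 [625.7 -44.5  48.9]
80 95 0 
95 105 0 
105 115 0 
115 125 0
```

>>> step_arm:
  increments:
    - {"tx": -10,"ty": 3,"tz": 0,"ax": 0,"ay": 1.5,"az": 0,"claw": -1}
    - {"tx": -10,"ty": 3,"tz": -6,"ax": 0,"ay": 1.5,"az": 0,"claw": -1}
    - {"tx": -6,"ty": 2,"tz": -8,"ax": 0,"ay": 1,"az": 0,"claw": -1}
    - {"tx": 0,"ty": 0,"tz": -8,"ax": 0,"ay": 0,"az": 0,"claw": -1}
    - {"tx": 0,"ty": 0,"tz": -6,"ax": 0,"ay": 0,"az": 0,"claw": -1}
    - {"tx": 0,"ty": 0,"tz": 0,"ax": 0,"ay": 0,"az": 0,"claw": -1}
    - {"tx": 0,"ty": 0,"tz": 0,"ax": 0,"ay": 0,"az": 0,"claw": -1}

```text
time_s: 29.0
tcp_pos: [0.5666, -0.0398, 0.127]
eef_rot: [179.4, -24.1, -0.2]
contact_force: [-0.3, 0.0, -1.9]
gripper_width: 0.0553
```

```bash
python3 -c "
from h import *
go(558,-33,118,0)
print(r.get_state()['joints'].round())
a=cam('wrist','t2')
P=pts(a,mask(a,'green')>0)*1000; P=P[np.hypot(P[:,0]-580,P[:,1]+32)<60]
for lo,hi in((0,15),(15,30),(30,50),(50,80),(80,95),(95,105),(105,115),(115,125)):
  q=P[(P[:,2]>lo)&(P[:,2]<hi)]; print(lo,hi,len(q),q.mean(0).round(1) if len(q) else '')
"
```

```text
d [-8.6  6.8 -9. ] rot [ 0.61 24.07  0.3 ] rows>= 2.9 w 0.05526639079773298 f [-0.3  0.  -1.9]
[  9.   5. -58.  58.  -5.  23.]
0 15 1 [ 5.715e+02 -7.080e+01  3.000e-01]
15 30 166 [605.9 -41.   23.4]
30 50 0 
50 80 0 
80 95 0 
95 105 194 [579.5 -39.7 104.3]
105 115 1521 [576.1 -41.  107. ]
115 125 0
```

>>> step_arm:
  increments:
    - {"tx": 0,"ty": 0,"tz": -6,"ax": 0,"ay": 0.5,"az": 0,"claw": -1}
    - {"tx": -1,"ty": 0,"tz": -5,"ax": 0,"ay": 0.5,"az": 0,"claw": -1}
    - {"tx": -7,"ty": 0,"tz": -2,"ax": 0,"ay": 2,"az": 0,"claw": -1}
    - {"tx": -7,"ty": 0,"tz": -3,"ax": 0,"ay": 2,"az": 0,"claw": -1}
    - {"tx": -7,"ty": 0,"tz": -5,"ax": 0,"ay": 1.5,"az": 0,"claw": -1}
    - {"tx": -7,"ty": 0,"tz": -6,"ax": 0,"ay": 1.5,"az": 0,"claw": -1}
    - {"tx": -9,"ty": 0,"tz": -8,"ax": 0,"ay": 3,"az": 0,"claw": -1}
    - {"tx": -8,"ty": 0,"tz": -10,"ax": 0,"ay": 3,"az": 0,"claw": -1}
    - {"tx": -6,"ty": 0,"tz": -10,"ax": 0,"ay": 2.5,"az": 0,"claw": -1}
    - {"tx": -5,"ty": 0,"tz": -11,"ax": 0,"ay": 2.5,"az": 0,"claw": -1}
    - {"tx": 0,"ty": 0,"tz": 0,"ax": 0,"ay": 0,"az": 0,"claw": -1}
  newtons: 4

```text
time_s: 30.15
tcp_pos: [0.5211, -0.0465, 0.066]
eef_rot: [178.7, -6.9, -0.2]
contact_force: [0.0, -0.0, -1.4]
gripper_width: 0.0559
```

```bash
python3 -c "
from h import *
go(504,-40,27,0)
a=cam('wrist','lay3');plane(a,'green')
"
```

```text
d [-17.1   6.5 -39. ] rot [1.3  6.95 0.26] rows>= 0.9 w 0.05585632078934397 f [ 0.  -0.  -1.4]
green 6372 mean [551.8 -47.7  51.1] n [ 0.607 -0.079  0.791] tilt 37.7 min [525. -79.   9.] max [606. -20.  73.]
```

>>> step_arm:
  increments:
    - {"tx": -4,"ty": 0,"tz": -8,"ax": 0.5,"ay": 2.5,"az": 0,"claw": -1}
    - {"tx": -4,"ty": 0,"tz": -8,"ax": 0.5,"ay": 2.5,"az": 0,"claw": -1}
    - {"tx": -3,"ty": 0,"tz": -8,"ax": 0.3,"ay": 2,"az": 0,"claw": -1}
    - {"tx": -1,"ty": 0,"tz": -8,"ax": 0,"ay": 0,"az": 0,"claw": -1}
    - {"tx": 0,"ty": 0,"tz": -6,"ax": 0,"ay": 0,"az": 0,"claw": -1}
    - {"tx": 0,"ty": 0,"tz": 0,"ax": 0,"ay": 0,"az": 0,"claw": 0.75}
    - {"tx": 0,"ty": 0,"tz": 0,"ax": 0,"ay": 0,"az": 0,"claw": 0.75}
    - {"tx": 0,"ty": 0,"tz": 0,"ax": 0,"ay": 0,"az": 0,"claw": 0.75}
    - {"tx": 0,"ty": 0,"tz": 40,"ax": 0,"ay": 0,"az": 0,"claw": 0.75}
    - {"tx": 0,"ty": 0,"tz": 40,"ax": 0,"ay": 0,"az": 0,"claw": 0.75}
    - {"tx": 0,"ty": 0,"tz": 40,"ax": 0,"ay": 0,"az": 0,"claw": 0.75}
    - {"tx": 0,"ty": 0,"tz": 30,"ax": 0,"ay": 0,"az": 0,"claw": 0.75}

```text
time_s: 31.4
tcp_pos: [0.5098, -0.0472, 0.1826]
eef_rot: [180.0, -0.3, -0.2]
contact_force: [0.3, 0.3, 0.7]
gripper_width: 0.0764
```

```bash
python3 -c "
from h import *
go(552,-46,24,0)
a=cam('wrist','lay4');print(blobs(a,'green',.016)); bands(a,'green',.016,lim=.13)
c=cam('top');seated(c,'blue',(524,352))
"
```

```text
d [  42.2    1.2 -158.6] rot [0.01 0.31 0.24] rows>= 3.4 w 0.07642637034153389 f [0.3 0.3 0.7]
[(array([317., 103.]), np.int32(1395), np.float64(14.4), array([599.8, -49.7,  57.3,  11.2,  88.4])), (array([315., 229.]), np.int32(1130), np.float64(14.3), array([512.3, -47.9,  56.8,  10.7,  88.5]))]
green bands [556.2 -48.7  98.7  57.3  -1.3] 2507
blue bands at z46 [524.2 351.7  97.1  57.2 -10.3]
top z 47.40551252983871 slope [-0.006 -0.019] 551
```

>>> step_arm:
  increments:
    - {"tx": 16,"ty": 0,"tz": -40,"ax": 0,"ay": 0.3,"az": -1.1,"claw": 0.75}
    - {"tx": 16,"ty": 0,"tz": -40,"ax": 0,"ay": 0,"az": 0,"claw": 0.75}
    - {"tx": 13,"ty": 0,"tz": -38,"ax": 0,"ay": 0,"az": 0,"claw": 0.75}
    - {"tx": 0,"ty": 0,"tz": -20,"ax": 0,"ay": 0,"az": 0,"claw": 0.75}
    - {"tx": 0,"ty": 0,"tz": -18,"ax": 0,"ay": 0,"az": 0,"claw": 0.75}
    - {"tx": 0,"ty": 0,"tz": -4,"ax": 0,"ay": 0,"az": 0,"claw": 0.75}
    - {"tx": 0,"ty": 0,"tz": 0,"ax": 0,"ay": 0,"az": 0,"claw": -1}
    - {"tx": 0,"ty": 0,"tz": 0,"ax": 0,"ay": 0,"az": 0,"claw": -1}
    - {"tx": 0,"ty": 0,"tz": 0,"ax": 0,"ay": 0,"az": 0,"claw": -1}
    - {"tx": 0,"ty": 0,"tz": 0,"ax": 0,"ay": 0,"az": 0,"claw": -1}
    - {"tx": 0,"ty": 0,"tz": 0,"ax": 0,"ay": 0,"az": 0,"claw": -1}
  newtons: 30

```text
time_s: 32.6
tcp_pos: [0.5542, -0.0472, 0.0194]
eef_rot: [180.0, 0.2, -1.4]
contact_force: [-1.3, -0.3, 1.3]
gripper_width: 0.0556
```

```bash
python3 -c "
from h import *
go(601,205,150,-11.6)
bands(cam('wrist'),'green',.016)
"
```

```text
d [ 46.8 252.2 130.6] rot [  0.02  -0.19 -10.24] rows>= 6.0 w 0.055613271232512765 f [-1.3 -0.3  1.3]
green bands [600.2 -49.1  56.4  11.8  88.6] 5612
```

>>> step_arm:
  increments:
    - {"tx": 0,"ty": 0,"tz": 25,"ax": 0,"ay": 0,"az": 0,"claw": -1}
    - {"tx": 0,"ty": 0,"tz": 45,"ax": 0,"ay": 0,"az": 0,"claw": -1}
    - {"tx": 0,"ty": 5,"tz": 45,"ax": 0,"ay": 0,"az": 0,"claw": -1}
    - {"tx": 5,"ty": 30,"tz": 16,"ax": 0,"ay": 0,"az": -1.3,"claw": -1}
    - {"tx": 5,"ty": 35,"tz": 0,"ax": 0,"ay": 0,"az": -1.5,"claw": -1}
    - {"tx": 5,"ty": 35,"tz": 0,"ax": 0,"ay": 0,"az": -1.5,"claw": -1}
    - {"tx": 6,"ty": 35,"tz": 0,"ax": 0,"ay": 0,"az": -1.5,"claw": -1}
    - {"tx": 6,"ty": 35,"tz": 0,"ax": 0,"ay": 0,"az": -1.5,"claw": -1}
    - {"tx": 6,"ty": 35,"tz": 0,"ax": 0,"ay": 0,"az": -1.5,"claw": -1}
    - {"tx": 6,"ty": 30,"tz": 0,"ax": 0,"ay": 0,"az": -1.4,"claw": -1}
    - {"tx": 6,"ty": 16,"tz": 0,"ax": 0,"ay": 0,"az": 0,"claw": -1}
    - {"tx": 0,"ty": 0,"tz": 0,"ax": 0,"ay": 0,"az": 0,"claw": -1}

```text
time_s: 33.85
tcp_pos: [0.5995, 0.2106, 0.1497]
eef_rot: [179.9, 0.2, -11.4]
contact_force: [-1.1, -0.6, -1.5]
gripper_width: 0.0553
```

```bash
python3 -c "
from h import *
go(600,209,60,-11.7)
c=cam('wrist');im=c['image']
cv2.imwrite('pics/z4.png',cv2.resize(im[130:190,220:420],None,fx=4,fy=4))
"
```

```text
d [  0.5  -1.6 -89.7] rot [ 0.02 -0.22 -0.28] rows>= 1.9 w 0.055338499472122056 f [-1.1 -0.6 -1.5]
```

View pics/z4.png

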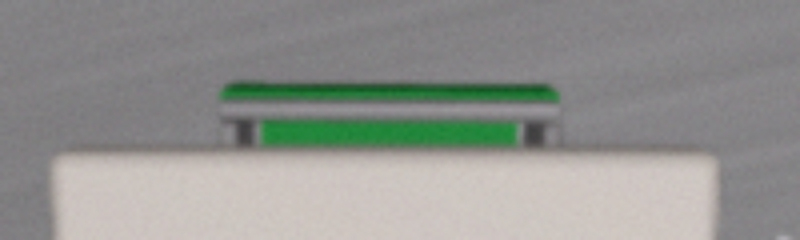

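```bash
python3 -c "
from h import *
c=cam('wrist');s=r.get_state()['tcp_pos'][:2]*1000
t=np.radians(-11.6);a=np.array([np.cos(t),np.sin(t)]);n=np.array([-a[1],a[0]]);print(s@a,s@n)
for nm,p,z in(('cover',[(233.5,169),(399,169)],.146),('dish',[(275,155),(360.2,155)],.038)):
  P=onz(c,p,z)[:,:2]*1000;print(nm,(P@a).round(1),(P@n).round(1),(P@n).mean())
"
```

```text
544.6365390246522 324.536154231944
cover [604.2 604.3] [351.5 297.6] 324.57799867168
dish [602.  602.1] [347.6 299.1] 323.35583237551293
```

>>> step_arm:
  increments:
    - {"tx": 0.8,"ty": -0.5,"tz": -25,"ax": 0,"ay": 0,"az": -0.2,"claw": -1}
    - {"tx": 0,"ty": 0,"tz": -25,"ax": 0,"ay": 0,"az": 0,"claw": -1}
    - {"tx": 0,"ty": 0,"tz": -20,"ax": 0,"ay": 0,"az": 0,"claw": -1}
    - {"tx": 0,"ty": 0,"tz": -10,"ax": 0,"ay": 0,"az": 0,"claw": -1}
    - {"tx": 0,"ty": 0,"tz": -7,"ax": 0,"ay": 0,"az": 0,"claw": -1}
    - {"tx": 0,"ty": 0,"tz": -6,"ax": 0,"ay": 0,"az": 0,"claw": -1}
    - {"tx": 0,"ty": 0,"tz": -3,"ax": 0,"ay": 0,"az": 0,"claw": -1}
    - {"tx": 0,"ty": 0,"tz": 0,"ax": 0,"ay": 0,"az": 0,"claw": -1}
    - {"tx": 0,"ty": 0,"tz": 0,"ax": 0,"ay": 0,"az": 0,"claw": -1}

```text
time_s: 34.85
tcp_pos: [0.6003, 0.2085, 0.055]
eef_rot: [180.0, 0.2, -11.8]
contact_force: [-0.2, 0.1, -0.7]
gripper_width: 0.0556
```

>>> step_arm:
  increments:
    - {"tx": 0,"ty": 0,"tz": -3,"ax": 0,"ay": 0,"az": 0,"claw": -1}
    - {"tx": 0,"ty": 0,"tz": -1.5,"ax": 0,"ay": 0,"az": 0,"claw": -1}
    - {"tx": 0,"ty": 0,"tz": 0,"ax": 0,"ay": 0,"az": 0,"claw": -1}
    - {"tx": 0,"ty": 0,"tz": 0,"ax": 0,"ay": 0,"az": 0,"claw": 0.6}
    - {"tx": 0,"ty": 0,"tz": 0,"ax": 0,"ay": 0,"az": 0,"claw": 0.6}
    - {"tx": 0,"ty": 0,"tz": 0,"ax": 0,"ay": 0,"az": 0,"claw": 0.6}
    - {"tx": 0,"ty": 0,"tz": 15,"ax": 0,"ay": 0,"az": 0,"claw": 0.6}
    - {"tx": 0,"ty": 0,"tz": 35,"ax": 0,"ay": 0,"az": 0,"claw": 0.6}
    - {"tx": 0,"ty": 0,"tz": 45,"ax": 0,"ay": 0,"az": 0,"claw": 0.6}
    - {"tx": 0,"ty": -45,"tz": 25,"ax": 0,"ay": 0,"az": 0,"claw": 0.6}
    - {"tx": 0,"ty": -45,"tz": 0,"ax": 0,"ay": 0,"az": 0,"claw": 0.6}
    - {"tx": -10,"ty": -45,"tz": 0,"ax": 0,"ay": 0,"az": 0,"claw": 0.6}

```text
time_s: 36.05
tcp_pos: [0.5909, 0.0738, 0.1705]
eef_rot: [-180.0, 0.1, -11.7]
contact_force: [0.5, -0.2, -0.1]
gripper_width: 0.0701
```

>>> step_arm:
  increments:
    - {"tx": -10,"ty": -45,"tz": 0,"ax": 0,"ay": 0,"az": 0,"claw": 0.6}
    - {"tx": -10,"ty": -45,"tz": 0,"ax": 0,"ay": 0,"az": 0,"claw": 0.6}
    - {"tx": -10,"ty": -45,"tz": 0,"ax": 0,"ay": 0,"az": 0,"claw": 0.6}
    - {"tx": -10,"ty": -45,"tz": 0,"ax": 0,"ay": 0,"az": 0,"claw": 0.6}
    - {"tx": 0,"ty": 0,"tz": 0,"ax": 0,"ay": 0,"az": 0,"claw": 0.6}

```text
time_s: 36.55
tcp_pos: [0.5483, -0.1095, 0.1694]
eef_rot: [179.9, 0.2, -12.0]
contact_force: [-0.5, -0.2, -0.1]
gripper_width: 0.0702
```

```bash
python3 -c "
from h import *
c=cam('top','end');seated(c,'blue',(524,352));seated(c,'green',(601,208))
for k in HS: print(k,[(b[0].tolist(),b[2],b[3].tolist()) for b in blobs(c,k)])
w=cam('side')
cv2.imwrite('pics/fin.png',np.hstack([cv2.resize(c['image'][90:330,100:420],(400,300)),cv2.resize(w['image'][120:360,200:520],(400,300))]))
"
```

```text
blue bands at z46 [524.2 351.7  97.2  57.2 -10.3]
top z 47.11390495836698 slope [0.002 0.   ] 988
green bands at z46 [0. 0. 0. 0. 0.]
top z nan slope [0. 0.] 0
blue [([150.0, 226.0], np.float64(47.4), [567.1, 343.5, 57.1, 9.1, 80.2]), ([141.0, 265.0], np.float64(47.7), [480.7, 359.3, 56.7, 8.9, 79.8])]
green [([261.0, 137.0], np.float64(78.7), [764.1, 102.3, 51.1, 38.3, 18.0]), ([29.0, 171.0], np.float64(106.9), [670.3, 585.7, 86.4, 30.2, 58.9])]
yellow [([567.0, 183.0], np.float64(82.7), [660.9, -570.4, 74.3, 54.5, 51.6]), ([207.0, 277.0], np.float64(7.6), [439.2, 222.3, 100.7, 31.4, 1.7])]
orange [([598.0, 157.0], np.float64(179.0), [700.0, -597.2, 107.7, 106.7, 52.1]), ([472.0, 175.0], np.float64(13.9), [697.0, -379.0, 113.4, 55.5, 43.1]), ([398.0, 310.0], np.float64(13.7), [386.4, -205.9, 112.6, 51.0, -89.6]), ([495.0, 347.0], np.float64(13.4), [307.5, -421.7, 113.8, 55.2, -27.1])]
  return _methods._mean(a, axis=axis, dtype=dtype,
  ret = ret.dtype.type(ret / rcount)
```

View pics/fin.png

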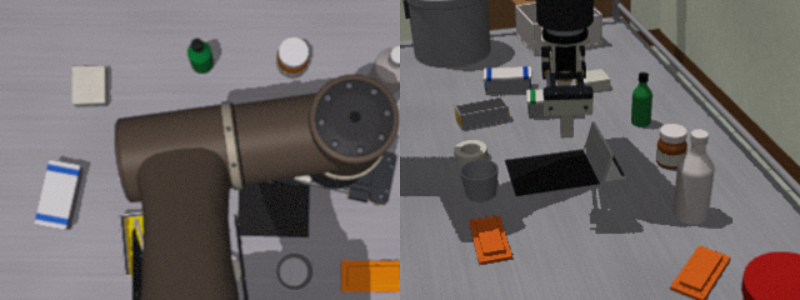

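>>> step_arm:
  increments:
    - {"tx": -10,"ty": -45,"tz": 5,"ax": 0,"ay": 0,"az": 0,"claw": 0.6}
    - {"tx": -10,"ty": -45,"tz": 5,"ax": 0,"ay": 0,"az": 0,"claw": 0.6}
    - {"tx": -10,"ty": -45,"tz": 5,"ax": 0,"ay": 0,"az": 0,"claw": 0.6}
    - {"tx": -10,"ty": -45,"tz": 5,"ax": 0,"ay": 0,"az": 0,"claw": 0.6}
    - {"tx": -10,"ty": -45,"tz": 5,"ax": 0,"ay": 0,"az": 0,"claw": 0.6}
    - {"tx": 0,"ty": 0,"tz": 0,"ax": 0,"ay": 0,"az": 0,"claw": 0.6}
    - {"tx": 0,"ty": 0,"tz": 0,"ax": 0,"ay": 0,"az": 0,"claw": 0.6}

```text
time_s: 37.35
tcp_pos: [0.5002, -0.3305, 0.1939]
eef_rot: [180.0, 0.2, -11.8]
contact_force: [0.4, -0.0, 0.4]
gripper_width: 0.0699
```

```bash
python3 -c "
from h import *
c=cam('top','end2');seated(c,'green',(601,208));seated(c,'blue',(524,352));print(blobs(c,'yellow',None,20)); print(cam('side','end_s') and 0)
P=pts(c,np.ones((480,640),bool))*1000
for nm,xy in(('blue',(524.2,351.7)),('green',(601,208))):
  q=P[(np.hypot(*(P[:,:2]-xy).T)<75)]; print(nm,np.percentile(q[q[:,2]>25][:,2],[2,50,98]).round(1), rect(q[q[:,2]>40]))
"
```

```text
green bands at z46 [600.6 207.9  96.2  55.2 -11.6]
top z 47.15344491003226 slope [-0.001 -0.007] 960
blue bands at z46 [524.2 351.9  97.2  56.7 -10.2]
top z 47.02083036599603 slope [0.002 0.001] 989
[(array([569., 180.]), np.int32(306), np.float64(110.5), array([ 669.3, -567.6,   87.9,   37.6,   72.2])), (array([210., 285.]), np.int32(727), np.float64(5.7), array([440.6, 216.5, 100.2,  37.2,   7.1]))]
0
blue [39.  46.9 52.6] [ 5.249058e+05  3.536659e+05  1.164024e+05  5.849780e+04 -9.600000e+00]
green [41.4 47.1 53.1] [ 6.011306e+05  2.100322e+05  1.161535e+05  5.753900e+04 -1.170000e+01]
```

```bash
python3 -c "
from plant import r
print(r.close_job())"
```

```text
the job is handed in; nothing more can be done
None
```

The blue and green covers are on their dishes, outer face up, and the job is handed in; no verdict was reported. The yellow cover was missing, so I skipped it. I did not touch the three orange look-alikes.

**Method:** For each cover I pinched one end loosely so that it hung upright. I pressed it against the fence for about 0.5 s, then laid it over onto the mat, block down. I then re-gripped it at the centre and lowered it onto its dish.

**Last checks:**

| Cover | Top face height (46 mm nominal) | Slope | Centre, x and y (mm) |
|---|---|---|---|
| Blue | 47.0 mm | at most 0.01 rad | (524, 352) |
| Green | 47.2 mm | at most 0.01 rad | (601, 208) |

- **Seating:** an unseated cover would read about 54 mm, so both blocks are inside the rims.
- **Robot:** it was clear of everything when I handed in, at about 37 s of the 210 s allowed.
- **Bystanders:** in the last pictures they stand where they were at the start.

**What disagreed or could not be confirmed:**
- **Dish position:** the top and wrist cameras differed by 5–7 mm sideways on the blue dish. The dish wall hides part of the floor from the top camera. I used a position near the wrist reading, and the cover seated there.
- **Fence contact:** the force sensor is too noisy to show the light touch. I judged contact from the covers' geometry: the bottom of each cover stayed put while the top moved on.

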